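Line up the bar measures by size

ROBOT

A 6-joint arm with a two-finger parallel gripper is mounted at the origin on the work surface. World frame = base frame: x ahead of the robot, y to its left, z up, the work surface at z = 0. Lengths are in m, angles in degrees, forces in N, time in s.
With the tool pointing down it reaches from about 0.35 to 0.85 m from the base axis. Payload 8.1 kg.
Tool frame: the origin (TCP) lies between the finger pads; the fingertips stand 11 mm ahead of it and the grasp point (between the pads) lies 8 mm behind it; z points along the fingers, y is the direction in which the jaws open and shut (so a half turn about z gives the same grasp; the last joint's range is limited). The gripper opens to 93 mm and grips with 3 to 60 N. Pads are 15 mm wide; open, the fingers measure 128 mm over their backs; the gripper's body (75 mm by 188 mm) begins 65 mm behind the grasp point.
Start: joints at [61.169, 7.471, 85.268, -0, 87.261, -4.893], TCP at [0.243, 0.548, 0.23] pointing down, gripper open.
Joint ranges: [-169.43, 169.43], [-51.17, 129.36], [1.28, 143.12], [-76.62, 256.62], [0, 156.53], [-152.29, 152.29]. Speed limits (degrees/s): [136.94, 136.94, 159.86, 180, 180, 180].

INTERFACE

Orientations are given as a 3x3 rotation matrix whose columns are the frame's x, y, z axes.
In Python, from bench import monitor, imaging, env gives the robot as it stands.
- The arm moves only by the shell command python3 -m inch 'ROWS' [FORCE]. ROWS is JSON, a list of rows, each an object of numbers: "rx", "ry", "rz": the turn, a rotation vector about the tool's x, y, z in rad; "dx", "dy", "dz": the shift along the tool's x, y, z in units of 25 mm (1.0 is 25 mm); "hand": the opening, from 0 (shut) to 1 (fully open). A call has 1 to 5 rows; each row is the pose to reach, as a shift and turn from the pose commanded when the call began, along the tool's axes at that moment; what a row does not reach only later rows make up. A row lasts 1/12 s, in which the tool goes at most 41.7 mm and 7.16 degrees, less where a joint would pass 70% of its speed; a pose out of reach is approached as far as the arm can. A call with a gripper value outside its range is refused whole. The fingers move at their own pace and stop on an object; FORCE is the grip in N (left out, the last holds). Time passes only in rows, so rows that repeat a pose let the fingers close. It gives the time, the measured TCP pose, the force and the opening at its end, in the units of the state.
- monitor.sense(): the state, without advancing time (a new reading comes with each control period).
- imaging.capture(name): name is "scene" or "top"; returns a dict with "image" (400x640x3 uint8, red, green, blue), "fx", "fy", "cx", "cy" (pixels), "k1" (the pictures are not rectified: a ray, as slopes to the right and down, at radius r is drawn at 1 + k1 r^2 times it, then the intrinsics apply), "rvec" (rotation vector, rad) and "tvec" (3), from world to camera coordinates, as OpenCV has them. Camera axes: x right, y down, z forward; pixel columns grow to the right and rows downward; lengths in m; the calibration is good to about 2 mm. A picture is of the moment at which its call begins. There is no depth.
- env.close_job(): hands the job in, once; it reports no verdict.
The state is a dict: "clock": time; "joints": joint angles; "joint_vel": joint speeds; "joint_torque": joint torques, N m; "position": TCP position; "orientation": TCP orientation; "contact_force": force on the tool from outside, world axes, zero at the start; "wrist_torque": the same for the moment, N m; "gripper_width": finger opening in m.
Only numpy, scipy, OpenCV 4.12 (cv2) and the standard library are available. Lean on these libraries where they do the work, as an engineer would, in place of code of your own. Each camera call takes 0.05 s, during which the arm holds its last target. There are 200 camera calls.

TASK

Stand the four copper measuring cups upright on the black pads of the red runner, one centred on each pad, in order of size: the largest on the pad next to the yellow knob, then ever smaller along the row, with the smallest next to the blue knob. Set each one down gently rather than dropping it, and let go of them all.

Things in the scene. Friction and masses are not known exactly. Their poses are not given: they have to be found in the camera images.
- tiny_center (a point): The smallest of four straight-sided, open-topped cylindrical copper measuring cups (rigid, wall 3 mm, no handle): outside diameter 38 mm, height 45 mm. Loose, standing upright on the counter, mouth up. The point is on its axis half-way up, 22.5 mm above its underside; z is the cup's axis, pointing to its mouth.
- small_center (a point): The second smallest of four straight-sided, open-topped cylindrical copper measuring cups (rigid, wall 3 mm, no handle): outside diameter 46 mm, height 63 mm. Loose, standing upright on the counter, mouth up. The point is on its axis half-way up, 31.5 mm above its underside; z is the cup's axis, pointing to its mouth.
- medium_center (a point): The second largest of four straight-sided, open-topped cylindrical copper measuring cups (rigid, wall 3 mm, no handle): outside diameter 54 mm, height 82 mm. Loose, standing upright on the counter, mouth up. The point is on its axis half-way up, 41 mm above its underside; z is the cup's axis, pointing to its mouth.
- large_center (a point): The largest of four straight-sided, open-topped cylindrical copper measuring cups (rigid, wall 3 mm, no handle): outside diameter 62 mm, height 102 mm. Loose, standing upright on the counter, mouth up. The point is on its axis half-way up, 51 mm above its underside; z is the cup's axis, pointing to its mouth.
- pad_1: Round black rubber pad, 74 mm diameter, 3 mm thick, fixed on the long flat red runner (530 x 100 mm, 10 mm thick, lying on the counter). Pad 1 of a straight row of four, 100 mm apart, counted from the end of the row on the robot's left (+y) to that on its right. Origin: centre of its underside, 10 mm above the counter, so a cup stands on it 3 mm above the origin. y runs along the row towards pad 1, x across the runner away from the robot, z up.
- pad_2: Round black rubber pad, 74 mm diameter, 3 mm thick, fixed on the long flat red runner (530 x 100 mm, 10 mm thick, lying on the counter). Pad 2 of a straight row of four, 100 mm apart, counted from the end of the row on the robot's left (+y) to that on its right. Origin: centre of its underside, 10 mm above the counter, so a cup stands on it 3 mm above the origin. y runs along the row towards pad 1, x across the runner away from the robot, z up.
- pad_3: Round black rubber pad, 74 mm diameter, 3 mm thick, fixed on the long flat red runner (530 x 100 mm, 10 mm thick, lying on the counter). Pad 3 of a straight row of four, 100 mm apart, counted from the end of the row on the robot's left (+y) to that on its right. Origin: centre of its underside, 10 mm above the counter, so a cup stands on it 3 mm above the origin. y runs along the row towards pad 1, x across the runner away from the robot, z up.
- pad_4: Round black rubber pad, 74 mm diameter, 3 mm thick, fixed on the long flat red runner (530 x 100 mm, 10 mm thick, lying on the counter). Pad 4 of a straight row of four, 100 mm apart, counted from the end of the row on the robot's left (+y) to that on its right. Origin: centre of its underside, 10 mm above the counter, so a cup stands on it 3 mm above the origin. y runs along the row towards pad 1, x across the runner away from the robot, z up.
- yellow_knob: Yellow plastic knob, 32 mm across, 28 mm tall, fixed on the red runner at one end of the row, 85 mm beyond the centre of the last pad; the blue knob is at the other end. Which knob is at which end changes. It marks the end for the largest cup. Origin: centre of its underside, 10 mm above the counter.
- blue_knob: Blue plastic knob, 32 mm across, 28 mm tall, fixed on the red runner at one end of the row, 85 mm beyond the centre of the last pad; the yellow knob is at the other end. Which knob is at which end changes. It marks the end for the smallest cup. Origin: centre of its underside, 10 mm above the counter.
Things that resemble listed ones, but are neither listed nor needed, are in the scene too. What is shaped like the part that bears medium_center but purple is not meant.

How it is judged:
By the outcome, as a careful person would: the job done as asked, in the order asked, and still so for the second after the job is handed in, with the robot touching nothing.
It also fails if it takes over 122 s, if anything falls off the work surface, if the arm or the gripper's body presses on something with over 40 N, if the wrist force passes 120 N, or if a joint passes its speed limit or range.

## Working session

There is one attempt and no reset: what is moved stays moved. The work goes in short steps, Python scripts to look and compute and a shell command to move; the robot and the scene stay as the last step left them, time stands still between calls to the robot, and variables do not carry over. Pictures are saved under pics/ and viewed, about 12 in all and at most 16, crops included, and the job is handed in when it is done.

```bash
mkdir -p pics; ls
python3 - <<'E'
from bench import monitor, imaging, env
import cv2
s=monitor.sense();print(s)
for n in("scene","top"):
    c=imaging.capture(n);cv2.imwrite(f"pics/{n}0.png",c["image"][:,:,::-1]);print({k:v for k,v in c.items() if k!="image"})
E
```

```text
pics
{'clock': 0.0, 'joints': array([ 6.11698328e+01,  7.51474974e+00,  8.53284247e+01, -1.67218010e-03,
        8.72626265e+01, -4.89322548e+00]), 'joint_vel': array([ 0.09913127, -0.00033817, -0.07058556,  0.03682838, -0.09345776,
       -0.06574678]), 'joint_torque': array([-6.99104203e-04, -5.59832740e+01, -4.91770506e+01,  7.67405285e-02,
        3.51302465e-02, -1.66872969e-04]), 'position': array([0.24316222, 0.54791387, 0.22859937]), 'orientation': array([[-9.13993069e-01,  4.05728876e-01, -8.64906956e-04],
       [ 4.05729778e-01,  9.13991622e-01, -1.63175348e-03],
       [ 1.28468206e-04, -1.84232988e-03, -9.99998295e-01]]), 'contact_force': array([-0.70118738, -0.93255446,  0.46346816]), 'wrist_torque': array([ 0.03669556, -0.06600437, -0.0517711 ]), 'gripper_width': 0.09305510320753567}
{'fx': 416.281553188124, 'fy': 416.281553188124, 'cx': 322.3818609121732, 'cy': 200.04210640339178, 'k1': -0.026030554116861053, 'rvec': array([ 0.88600713,  2.37707594, -1.24420726]), 'tvec': array([ 0.38313193, -0.1420555 ,  1.1923814 ])}
{'fx': 363.70792557199223, 'fy': 363.70792557199223, 'cx': 320.6565624119646, 'cy': 197.37667313130368, 'k1': -0.03700598770761276, 'rvec': array([ 2.15051971, -2.00174477,  0.26676566]), 'tvec': array([-0.02409073,  0.53730919,  0.75003245])}
```

View pics/scene0.png

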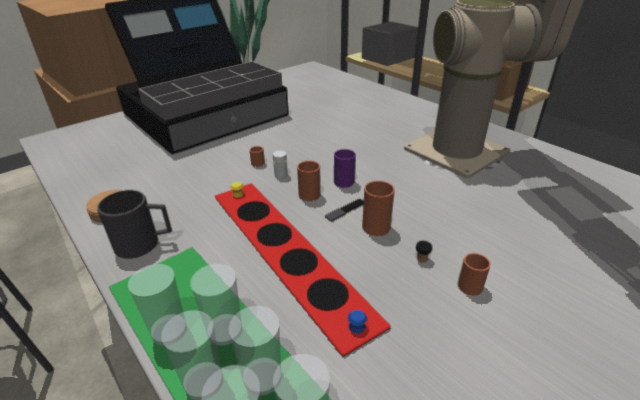

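View pics/top0.png

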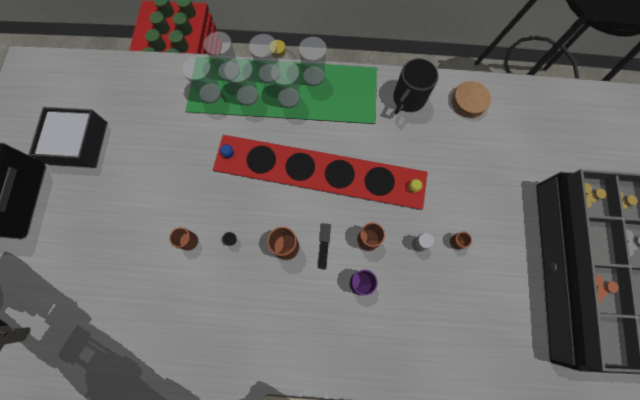

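The top picture shows yellow at the right (−y), so pad 4 takes the large cup and pad 1 the tiny one. In that picture the cups are: small (182,238), large (284,243), medium (371,236) and tiny (461,240). The purple decoy is at (364,282), and a knife, a shaker and a pepper pot stand between the cups.

```bash
cat > h.py <<'E'
import numpy as np, cv2
from scipy.optimize import least_squares
from bench import monitor, imaging, env
def cast(c,px,z):
    K=np.array([[c["fx"],0,c["cx"]],[0,c["fy"],c["cy"]],[0,0,1]])
    u=cv2.undistortPoints(np.float64(px).reshape(-1,1,2),K,np.array([c["k1"],0,0,0,0.])).reshape(-1,2)
    R=cv2.Rodrigues(c["rvec"])[0]; o=-R.T@c["tvec"]
    d=np.c_[u,np.ones(len(u))]@R
    return o+d*((z-o[2])/d[:,2])[:,None], o
def blobs(m,lo=40):
    cs,_=cv2.findContours(m.astype(np.uint8),cv2.RETR_EXTERNAL,cv2.CHAIN_APPROX_NONE)
    return [q for q in cs if cv2.contourArea(q)>lo]
def copper(c):
    h,s,v=cv2.split(cv2.cvtColor(c["image"],cv2.COLOR_RGB2HSV))
    m=((h<14)&(s>95)&(s<215)&(v>35)).astype(np.uint8)
    return cv2.morphologyEx(m,cv2.MORPH_CLOSE,np.ones((3,3)))
def circle(c,cnt,z,R=None):
    # circle through the half of the outline that is away from the camera's foot point (the rim)
    P,o=cast(c,cv2.convexHull(cnt),z); P=P[:,:2]; m=P.mean(0); d=(m-o[:2]);d/=np.linalg.norm(d)
    Q=P[(P-m)@d>-0.002]
    f=lambda p:np.hypot(*(Q-p[:2]).T)-(p[2] if R is None else R)
    r=least_squares(f,[*m,.03] if R is None else m,loss="soft_l1",f_scale=.001)
    return r.x, np.sqrt(np.mean(f(r.x)**2))
CUPS=dict(tiny=(.019,.045),small=(.023,.063),medium=(.027,.082),large=(.031,.102))
E
python3 - <<'E'
from h import *
t=imaging.capture("top"); s=imaging.capture("scene")
print("top cam",cast(t,[[1,1]],0)[1])
hsv=cv2.cvtColor(t["image"],cv2.COLOR_RGB2HSV)
H,S,V=cv2.split(hsv)
for q in blobs(copper(t)):
    (x,y),r=cv2.minEnclosingCircle(q)
    print("copper top",round(x),round(y),round(r,1))
    for k,(a,px) in {k:(CUPS[k],p) for k,p in dict(small=(182,238),large=(284,243),medium=(371,236),tiny=(461,240)).items()}.items():
        if np.hypot(x-px[0],y-px[1])<12:
            print(k,"free",*circle(t,q,a[1]),"fixedR",*circle(t,q,a[1],a[0]),"R",a[0])
for name,c in(("top",t),("scene",s)):
    H,S,V=cv2.split(cv2.cvtColor(c["image"],cv2.COLOR_RGB2HSV))
    red=((H<6)|(H>174))&(S>180)&(V>90)
    rb=max(blobs(red),key=cv2.contourArea)
    M=np.zeros(red.shape,np.uint8);cv2.drawContours(M,[rb],-1,1,-1)
    for q in blobs((M>0)&(V<60),100):
        P,_=cast(c,q,.013);(x,y),(a,b),_=cv2.fitEllipse(np.float32(P[:,:2]*1000));print(name,"pad",round(x,1),round(y,1),round(a,1),round(b,1))
    if name=="scene":
        for q in blobs(copper(c)):
            x,y,w,h=cv2.boundingRect(q);print("scene copper",x,y,w,h)
E
```

```text
top cam [3.24301655e-01 3.23298588e-04 8.64094056e-01]
copper top 603 288 14.8
copper top 461 240 10.6
tiny free [ 0.46972509 -0.3163316   0.01749704] 0.00038381650422529865 fixedR [ 0.46937249 -0.31454764] 0.0009533197903303733 R 0.019
copper top 183 238 13.8
small free [0.42616461 0.32239    0.02189925] 0.00041980697149537915 fixedR [0.42621181 0.32119602] 0.0009506390736035383 R 0.023
copper top 283 243 16.5
large free [0.42923448 0.08951985 0.02999849] 0.00017475199608822672 fixedR [0.42819121 0.0888983 ] 0.0005814630442657151 R 0.031
copper top 370 236 14.3
medium free [ 0.46031237 -0.10294639  0.02592238] 0.00022817587211557483 fixedR [ 0.45917321 -0.10218225] 0.000642643664733639 R 0.027
copper top 319 179 107.0
copper top 466 104 16.3
copper top 198 28 26.7
copper top 168 26 26.1
copper top 142 25 27.5
top pad 605.8 -124.9 68.5 69.8
top pad 617.9 -26.0 68.9 69.0
top pad 629.8 72.9 68.4 69.0
top pad 641.8 172.0 68.3 69.4
scene pad 643.0 174.3 69.3 69.9
scene pad 630.7 75.4 68.6 69.0
scene pad 618.3 -23.5 67.2 68.9
scene pad 606.1 -122.4 66.4 68.8
scene copper 459 253 31 42
scene copper 88 212 13 10
scene copper 215 183 176 174
scene copper 363 181 31 55
scene copper 297 161 23 40
scene copper 250 147 14 19
scene copper 500 62 13 26
scene copper 19 6 109 121
```

Both views agree on the pads to about 2 mm, and the circle fits match the given radii to about 1 mm. I'll turn the jaws across the runner (tool y = world x), so that dx is +y, dy is +x and dz is down.

```bash
python3 -m inch '[{"rz":0.12},{"rz":0.24},{"rz":0.36},{"rz":0.48},{"rz":0.6}]' 
python3 -m inch '[{"rz":0.12},{"rz":0.24},{"rz":0.36},{"rz":0.48},{"rz":0.553}]' && python3 -m inch '[{"hand":1},{"hand":1}]'; python3 -c "
from h import *
s=monitor.sense();print(s['position'],s['orientation'],s['joints'],s['contact_force'])"
```

```text
[0.24326838 0.54808667 0.22897822] [[-9.13966272e-01  4.05789753e-01 -5.74060171e-04]
 [ 4.05790146e-01  9.13965691e-01 -1.03641419e-03]
 [ 1.04105041e-04 -1.18019558e-03 -9.99999298e-01]] [ 6.11677717e+01  7.49895211e+00  8.53060813e+01  1.77245834e-04
  8.72628491e+01 -4.89158902e+00] [-0.13306692  0.22629365  0.07188337]invalid input
invalid input
```

```bash
python3 -m inch '[{"rx":0,"ry":0,"rz":0.12,"dx":0,"dy":0,"dz":0,"hand":1},{"rx":0,"ry":0,"rz":0.24,"dx":0,"dy":0,"dz":0,"hand":1},{"rx":0,"ry":0,"rz":0.36,"dx":0,"dy":0,"dz":0,"hand":1},{"rx":0,"ry":0,"rz":0.48,"dx":0,"dy":0,"dz":0,"hand":1},{"rx":0,"ry":0,"rz":0.6,"dx":0,"dy":0,"dz":0,"hand":1}]' 30; python3 -m inch --help | head -20
```

```text
clock: 0.62
position: [0.2433, 0.5483, 0.2293]
orientation: [[-0.52, 0.854, -0.0], [0.854, 0.52, -0.0], [-0.0, -0.0, -1.0]]
contact_force: [0.2, 0.2, 0.7]
gripper_width: 0.093invalid input: not JSON, or not a number
```

```bash
python3 -m inch '[{"rx":0,"ry":0,"rz":0.547,"dx":0,"dy":0,"dz":0,"hand":1},{"rx":0,"ry":0,"rz":0.547,"dx":0,"dy":0,"dz":0,"hand":1},{"rx":0,"ry":0,"rz":0.547,"dx":0,"dy":0,"dz":0,"hand":1},{"rx":0,"ry":0,"rz":0.547,"dx":0,"dy":0,"dz":0,"hand":1},{"rx":0,"ry":0,"rz":0.547,"dx":0,"dy":0,"dz":0,"hand":1}]' 30
python3 -m inch '[{"rx":0,"ry":0,"rz":0,"dx":-7,"dy":3,"dz":0,"hand":1},{"rx":0,"ry":0,"rz":0,"dx":-7,"dy":3,"dz":0,"hand":1},{"rx":0,"ry":0,"rz":0,"dx":-7,"dy":3,"dz":0,"hand":1},{"rx":0,"ry":0,"rz":0,"dx":-7,"dy":3,"dz":0,"hand":1},{"rx":0,"ry":0,"rz":0,"dx":-7,"dy":3,"dz":0,"hand":1}]'
```

```text
clock: 1.03
position: [0.2434, 0.5483, 0.2293]
orientation: [[0.001, 1.0, -0.0], [1.0, -0.001, -0.0], [-0.0, -0.0, -1.0]]
contact_force: [0.1, -0.4, -0.3]
gripper_width: 0.0931
clock: 1.45
position: [0.3204, 0.3707, 0.2293]
orientation: [[-0.005, 1.0, 0.0], [1.0, 0.005, -0.001], [-0.001, 0.0, -1.0]]
contact_force: [0.8, -0.6, 0.3]
gripper_width: 0.0934
```

```bash
python3 -m inch '[{"rx":0,"ry":0,"rz":0,"dx":-6,"dy":2,"dz":0,"hand":1},{"rx":0,"ry":0,"rz":0,"dx":-6,"dy":2,"dz":0,"hand":1},{"rx":0,"ry":0,"rz":0,"dx":-6,"dy":2,"dz":0,"hand":1},{"rx":0,"ry":0,"rz":0,"dx":-6,"dy":2,"dz":0,"hand":1},{"rx":0,"ry":0,"rz":0,"dx":-6,"dy":2,"dz":0,"hand":1}]' 30
python3 -m inch '[{"rx":0,"ry":0,"rz":0,"dx":-5.3,"dy":2.46,"dz":0,"hand":1},{"rx":0,"ry":0,"rz":0,"dx":-5.3,"dy":2.46,"dz":0,"hand":1},{"rx":0,"ry":0,"rz":0,"dx":-5.3,"dy":2.46,"dz":0,"hand":1},{"rx":0,"ry":0,"rz":0,"dx":-5.3,"dy":2.46,"dz":2,"hand":1},{"rx":0,"ry":0,"rz":0,"dx":-5.3,"dy":2.46,"dz":2,"hand":1}]'
python3 -m inch '[{"rx":0,"ry":0,"rz":0,"dx":0,"dy":0,"dz":0,"hand":1},{"rx":0,"ry":0,"rz":0,"dx":0,"dy":0,"dz":0,"hand":1}]'
```

```text
clock: 1.87
position: [0.3719, 0.2194, 0.2297]
orientation: [[-0.001, 1.0, 0.001], [1.0, 0.001, -0.002], [-0.002, 0.001, -1.0]]
contact_force: [-0.1, -0.3, 0.1]
gripper_width: 0.0928
clock: 2.28
position: [0.4324, 0.0895, 0.1764]
orientation: [[-0.003, 1.0, -0.002], [1.0, 0.003, -0.001], [-0.001, -0.002, -1.0]]
contact_force: [-1.6, -0.3, -2.6]
gripper_width: 0.0928
clock: 2.45
position: [0.4317, 0.0926, 0.1791]
orientation: [[-0.006, 1.0, -0.003], [1.0, 0.006, 0.0], [0.0, -0.003, -1.0]]
contact_force: [-0.3, 0.3, 0.0]
gripper_width: 0.093
```

```bash
python3 -m inch '[{"rx":0,"ry":0,"rz":0,"dx":-0.08,"dy":-0.09,"dz":1.2,"hand":1},{"rx":0,"ry":0,"rz":0,"dx":-0.08,"dy":-0.09,"dz":2.4,"hand":1},{"rx":0,"ry":0,"rz":0,"dx":-0.08,"dy":-0.09,"dz":3.6,"hand":1},{"rx":0,"ry":0,"rz":0,"dx":-0.08,"dy":-0.09,"dz":4.88,"hand":1},{"rx":0,"ry":0,"rz":0,"dx":-0.08,"dy":-0.09,"dz":4.88,"hand":1}]'
python3 -m inch '[{"rx":0,"ry":0,"rz":0,"dx":0,"dy":0,"dz":0,"hand":0},{"rx":0,"ry":0,"rz":0,"dx":0,"dy":0,"dz":0,"hand":0},{"rx":0,"ry":0,"rz":0,"dx":0,"dy":0,"dz":0,"hand":0},{"rx":0,"ry":0,"rz":0,"dx":0,"dy":0,"dz":0,"hand":0},{"rx":0,"ry":0,"rz":0,"dx":0,"dy":0,"dz":0,"hand":0}]' 30
python3 -m inch '[{"rx":0,"ry":0,"rz":0,"dx":0,"dy":0,"dz":0,"hand":0},{"rx":0,"ry":0,"rz":0,"dx":0,"dy":0,"dz":0,"hand":0},{"rx":0,"ry":0,"rz":0,"dx":0,"dy":0,"dz":0,"hand":0},{"rx":0,"ry":0,"rz":0,"dx":0,"dy":0,"dz":0,"hand":0},{"rx":0,"ry":0,"rz":0,"dx":0,"dy":0,"dz":0,"hand":0}]'
```

```text
clock: 2.87
position: [0.4266, 0.0913, 0.0534]
orientation: [[-0.008, 1.0, -0.007], [1.0, 0.008, -0.0], [-0.0, -0.007, -1.0]]
contact_force: [-1.2, -0.5, -1.7]
gripper_width: 0.0928
clock: 3.28
position: [0.4317, 0.0903, 0.0595]
orientation: [[-0.006, 1.0, 0.003], [1.0, 0.006, 0.0], [0.0, 0.003, -1.0]]
contact_force: [-2.5, 0.4, 2.2]
gripper_width: 0.0649
clock: 3.7
position: [0.4315, 0.0902, 0.0593]
orientation: [[-0.006, 1.0, 0.002], [1.0, 0.006, 0.001], [0.001, 0.002, -1.0]]
contact_force: [-2.2, 1.2, 8.9]
gripper_width: 0.0621
```

```bash
python3 -m inch '[{"rx":0,"ry":0,"rz":0,"dx":0,"dy":0,"dz":-0.5,"hand":0},{"rx":0,"ry":0,"rz":0,"dx":0,"dy":0,"dz":-1.5,"hand":0},{"rx":0,"ry":0,"rz":0,"dx":0,"dy":0,"dz":-2.5,"hand":0},{"rx":0,"ry":0,"rz":0,"dx":0,"dy":0,"dz":-3.5,"hand":0},{"rx":0,"ry":0,"rz":0,"dx":0,"dy":0,"dz":-4,"hand":0}]'
python3 -m inch '[{"rx":0,"ry":0,"rz":0,"dx":-0.8,"dy":0.7,"dz":0,"hand":0},{"rx":0,"ry":0,"rz":0,"dx":-1.6,"dy":1.4,"dz":0,"hand":0},{"rx":0,"ry":0,"rz":0,"dx":-2.4,"dy":2.1,"dz":0,"hand":0},{"rx":0,"ry":0,"rz":0,"dx":-3.2,"dy":2.8,"dz":0,"hand":0},{"rx":0,"ry":0,"rz":0,"dx":-4.2,"dy":3.5,"dz":0,"hand":0}]'
python3 -m inch '[{"rx":0,"ry":0,"rz":0,"dx":-0.9,"dy":0.7,"dz":0,"hand":0},{"rx":0,"ry":0,"rz":0,"dx":-1.8,"dy":1.4,"dz":0,"hand":0},{"rx":0,"ry":0,"rz":0,"dx":-2.7,"dy":2.1,"dz":0,"hand":0},{"rx":0,"ry":0,"rz":0,"dx":-3.6,"dy":2.8,"dz":0,"hand":0},{"rx":0,"ry":0,"rz":0,"dx":-4.36,"dy":3.48,"dz":0,"hand":0}]'
python3 -m inch '[{"rx":0,"ry":0,"rz":0,"dx":0,"dy":0,"dz":0,"hand":0},{"rx":0,"ry":0,"rz":0,"dx":0,"dy":0,"dz":0,"hand":0},{"rx":0,"ry":0,"rz":0,"dx":0,"dy":0,"dz":0,"hand":0}]'
```

```text
clock: 4.12
position: [0.4318, 0.0901, 0.1612]
orientation: [[-0.006, 1.0, 0.004], [1.0, 0.006, 0.0], [0.0, 0.004, -1.0]]
contact_force: [0.7, 0.6, -1.3]
gripper_width: 0.0625
clock: 4.53
position: [0.5192, -0.015, 0.1578]
orientation: [[-0.006, 1.0, 0.0], [1.0, 0.006, 0.0], [0.0, 0.0, -1.0]]
contact_force: [0.7, 1.1, -2.6]
gripper_width: 0.0624
clock: 4.95
position: [0.6067, -0.1247, 0.1575]
orientation: [[-0.005, 1.0, -0.0], [1.0, 0.005, -0.0], [-0.0, -0.0, -1.0]]
contact_force: [0.6, 0.2, -2.4]
gripper_width: 0.0622
clock: 5.2
position: [0.6056, -0.1226, 0.1572]
orientation: [[-0.006, 1.0, -0.001], [1.0, 0.006, 0.001], [0.001, -0.001, -1.0]]
contact_force: [-0.3, 0.7, -2.8]
gripper_width: 0.0621
```

```bash
python3 -m inch '[{"rx":0,"ry":0,"rz":0,"dx":-0.04,"dy":0,"dz":0.7,"hand":0},{"rx":0,"ry":0,"rz":0,"dx":-0.04,"dy":0,"dz":1.5,"hand":0},{"rx":0,"ry":0,"rz":0,"dx":-0.04,"dy":0,"dz":2.3,"hand":0},{"rx":0,"ry":0,"rz":0,"dx":-0.04,"dy":0,"dz":2.9,"hand":0},{"rx":0,"ry":0,"rz":0,"dx":-0.04,"dy":0,"dz":3.2,"hand":0}]'
python3 -m inch '[{"rx":0,"ry":0,"rz":0,"dx":0,"dy":0,"dz":0,"hand":0},{"rx":0,"ry":0,"rz":0,"dx":0,"dy":0,"dz":0,"hand":0},{"rx":0,"ry":0,"rz":0,"dx":0,"dy":0,"dz":0.04,"hand":0},{"rx":0,"ry":0,"rz":0,"dx":0,"dy":0,"dz":0.08,"hand":0},{"rx":0,"ry":0,"rz":0,"dx":0,"dy":0,"dz":0.12,"hand":0}]'
python3 -m inch '[{"rx":0,"ry":0,"rz":0,"dx":0,"dy":0,"dz":0,"hand":0},{"rx":0,"ry":0,"rz":0,"dx":0,"dy":0,"dz":0.02,"hand":0},{"rx":0,"ry":0,"rz":0,"dx":0,"dy":0,"dz":0.04,"hand":0},{"rx":0,"ry":0,"rz":0,"dx":0,"dy":0,"dz":0.06,"hand":0},{"rx":0,"ry":0,"rz":0,"dx":0,"dy":0,"dz":0.06,"hand":0}]'
```

```text
clock: 5.62
position: [0.6041, -0.1223, 0.0752]
orientation: [[-0.007, 1.0, -0.004], [1.0, 0.007, 0.001], [0.001, -0.004, -1.0]]
contact_force: [0.2, 0.3, -2.3]
gripper_width: 0.0623
clock: 6.03
position: [0.6071, -0.1241, 0.076]
orientation: [[-0.006, 1.0, 0.002], [1.0, 0.006, -0.001], [-0.001, 0.002, -1.0]]
contact_force: [-0.1, 0.3, -1.8]
gripper_width: 0.0623
clock: 6.45
position: [0.6061, -0.124, 0.073]
orientation: [[-0.006, 1.0, -0.0], [1.0, 0.006, 0.0], [0.0, -0.0, -1.0]]
contact_force: [-0.0, 0.2, -1.7]
gripper_width: 0.0622
```

Run:
```python
from h import *
s=monitor.sense();print(s['position'],s['contact_force'])
c=imaging.capture("scene");i=c["image"][130:350,200:420,::-1]
cv2.imwrite("pics/s1.png",cv2.resize(i,None,fx=2.7,fy=2.7))
```

```text
[ 0.60610954 -0.1239519   0.07296761] [-0.04407543  0.2186966  -1.73739895]
```

View pics/s1.png

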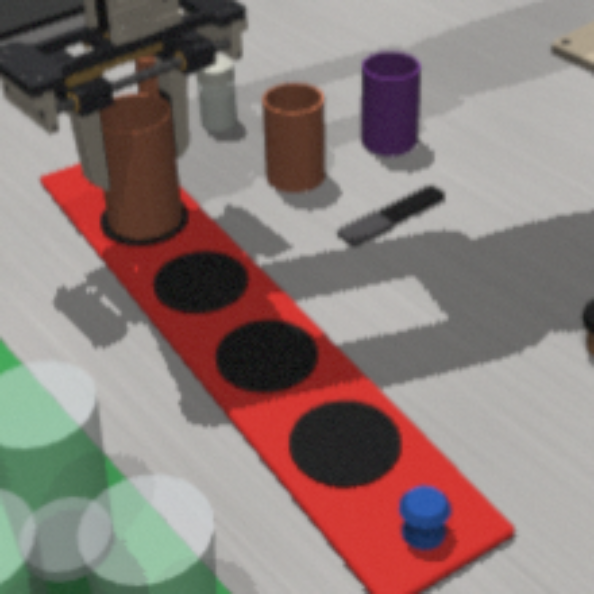

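The large cup is over pad 4 (crop pixel ~(144,215)), centred and just short of contact. I'll lower it the last bit and let go.

```bash
python3 -m inch '[{"rx":0,"ry":0,"rz":0,"dx":0,"dy":0,"dz":0.02,"hand":0},{"rx":0,"ry":0,"rz":0,"dx":0,"dy":0,"dz":0.03,"hand":0},{"rx":0,"ry":0,"rz":0,"dx":0,"dy":0,"dz":0.04,"hand":0},{"rx":0,"ry":0,"rz":0,"dx":0,"dy":0,"dz":0.04,"hand":0}]'
python3 -m inch '[{"rx":0,"ry":0,"rz":0,"dx":0,"dy":0,"dz":0.02,"hand":0},{"rx":0,"ry":0,"rz":0,"dx":0,"dy":0,"dz":0.03,"hand":0},{"rx":0,"ry":0,"rz":0,"dx":0,"dy":0,"dz":0.04,"hand":0},{"rx":0,"ry":0,"rz":0,"dx":0,"dy":0,"dz":0.04,"hand":0}]'
```

```text
clock: 6.83
position: [0.6063, -0.124, 0.0724]
orientation: [[-0.006, 1.0, 0.0], [1.0, 0.006, -0.0], [-0.0, 0.0, -1.0]]
contact_force: [-1.6, 0.1, 2.1]
gripper_width: 0.0621
clock: 7.17
position: [0.6063, -0.124, 0.0724]
orientation: [[-0.006, 1.0, 0.0], [1.0, 0.006, -0.0], [-0.0, 0.0, -1.0]]
contact_force: [-5.8, 1.7, 8.7]
gripper_width: 0.0618
```

```bash
python3 -m inch '[{"rx":0,"ry":0,"rz":0,"dx":0,"dy":0,"dz":-0.05,"hand":0.75},{"rx":0,"ry":0,"rz":0,"dx":0,"dy":0,"dz":-0.05,"hand":0.8},{"rx":0,"ry":0,"rz":0,"dx":0,"dy":0,"dz":-0.05,"hand":1},{"rx":0,"ry":0,"rz":0,"dx":0,"dy":0,"dz":-0.05,"hand":1},{"rx":0,"ry":0,"rz":0,"dx":0,"dy":0,"dz":-0.05,"hand":1}]'
python3 -m inch '[{"rx":0,"ry":0,"rz":0,"dx":0,"dy":0,"dz":-0.5,"hand":1},{"rx":0,"ry":0,"rz":0,"dx":0,"dy":0,"dz":-1.5,"hand":1},{"rx":0,"ry":0,"rz":0,"dx":0,"dy":0,"dz":-2.5,"hand":1},{"rx":0,"ry":0,"rz":0,"dx":0,"dy":0,"dz":-3.5,"hand":1},{"rx":0,"ry":0,"rz":0,"dx":0,"dy":0,"dz":-4,"hand":1}]'
python3 -m inch '[{"rx":0,"ry":0,"rz":0,"dx":0.2,"dy":-1.2,"dz":0,"hand":1},{"rx":0,"ry":0,"rz":0,"dx":0.4,"dy":-2.4,"dz":0,"hand":1},{"rx":0,"ry":0,"rz":0,"dx":0.6,"dy":-3.6,"dz":0,"hand":1},{"rx":0,"ry":0,"rz":0,"dx":0.8,"dy":-4.8,"dz":0,"hand":1},{"rx":0,"ry":0,"rz":0,"dx":0.88,"dy":-5.83,"dz":0,"hand":1}]'
python3 -m inch '[{"rx":0,"ry":0,"rz":0,"dx":0,"dy":0,"dz":0,"hand":1},{"rx":0,"ry":0,"rz":0,"dx":0,"dy":0,"dz":0,"hand":1},{"rx":0,"ry":0,"rz":0,"dx":0,"dy":0,"dz":0,"hand":1}]'
python3 - <<'E'
from h import *
t=imaging.capture("top");cv2.imwrite("pics/t1.png",t["image"][:,:,::-1])
for q in blobs(copper(t),150):
    (x,y),r=cv2.minEnclosingCircle(q)
    if 140<y<260 and 120<x<480 and r<30: print(round(x),round(y),round(r,1),*circle(t,q,.115))
E
```

```text
clock: 7.58
position: [0.6062, -0.1239, 0.0722]
orientation: [[-0.006, 1.0, -0.0], [1.0, 0.006, 0.0], [0.0, -0.0, -1.0]]
contact_force: [0.5, -0.2, -0.8]
gripper_width: 0.0895
clock: 8.0
position: [0.6079, -0.1244, 0.1772]
orientation: [[-0.006, 1.0, 0.005], [1.0, 0.006, -0.001], [-0.001, 0.005, -1.0]]
contact_force: [-0.2, -0.4, 0.8]
gripper_width: 0.0929
clock: 8.42
position: [0.4585, -0.1022, 0.1721]
orientation: [[-0.006, 1.0, -0.001], [1.0, 0.006, 0.0], [0.0, -0.001, -1.0]]
contact_force: [-0.8, -0.2, -0.4]
gripper_width: 0.093
clock: 8.67
position: [0.4611, -0.103, 0.173]
orientation: [[-0.006, 1.0, 0.002], [1.0, 0.006, -0.0], [-0.0, 0.002, -1.0]]
contact_force: [-0.5, -0.6, 0.2]
gripper_width: 0.0928
183 238 13.8 [0.41955058 0.30148404 0.02047782] 0.0003925113092533778
366 236 12.7 [ 0.45806296 -0.09154051  0.01871146] 0.0011845633727196785
```

View pics/t1.png

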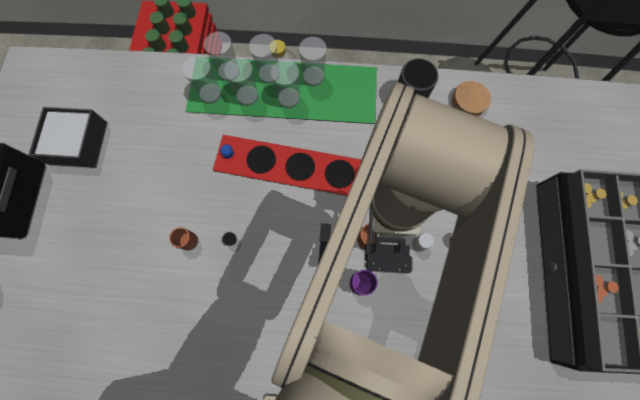

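The arm hides pad 4 and most of the medium cup (366,236) from the top camera, so the top check waits until the arm is away. Next, the medium cup.

```bash
python3 -m inch '[{"rx":0,"ry":0,"rz":0,"dx":0.03,"dy":0,"dz":1.2,"hand":1},{"rx":0,"ry":0,"rz":0,"dx":0.03,"dy":0,"dz":2.4,"hand":1},{"rx":0,"ry":0,"rz":0,"dx":0.03,"dy":0,"dz":3.6,"hand":1},{"rx":0,"ry":0,"rz":0,"dx":0.03,"dy":0,"dz":4.6,"hand":1},{"rx":0,"ry":0,"rz":0,"dx":0.03,"dy":0,"dz":5,"hand":1}]'
python3 -m inch '[{"rx":0,"ry":0,"rz":0,"dx":0,"dy":0,"dz":0,"hand":1},{"rx":0,"ry":0,"rz":0,"dx":0,"dy":0,"dz":0,"hand":0},{"rx":0,"ry":0,"rz":0,"dx":0,"dy":0,"dz":0,"hand":0},{"rx":0,"ry":0,"rz":0,"dx":0,"dy":0,"dz":0,"hand":0},{"rx":0,"ry":0,"rz":0,"dx":0,"dy":0,"dz":0,"hand":0}]' 30
python3 -m inch '[{"rx":0,"ry":0,"rz":0,"dx":0,"dy":0,"dz":0,"hand":0},{"rx":0,"ry":0,"rz":0,"dx":0,"dy":0,"dz":0,"hand":0},{"rx":0,"ry":0,"rz":0,"dx":0,"dy":0,"dz":0,"hand":0},{"rx":0,"ry":0,"rz":0,"dx":0,"dy":0,"dz":0,"hand":0},{"rx":0,"ry":0,"rz":0,"dx":0,"dy":0,"dz":0,"hand":0}]'
python3 - <<'E'
from h import *
c=imaging.capture("scene");i=c["image"][130:350,200:420,::-1]
cv2.imwrite("pics/s2.png",cv2.resize(i,None,fx=2.7,fy=2.7))
E
```

```text
clock: 9.13
position: [0.4586, -0.1013, 0.0435]
orientation: [[-0.006, 1.0, -0.005], [1.0, 0.006, 0.002], [0.002, -0.005, -1.0]]
contact_force: [-1.2, 0.5, -0.1]
gripper_width: 0.0929
clock: 9.55
position: [0.4618, -0.1025, 0.0492]
orientation: [[-0.006, 1.0, 0.003], [1.0, 0.006, -0.001], [-0.001, 0.003, -1.0]]
contact_force: [1.1, 0.7, 0.1]
gripper_width: 0.071
clock: 9.97
position: [0.4608, -0.1022, 0.048]
orientation: [[-0.006, 1.0, 0.001], [1.0, 0.006, -0.0], [-0.0, 0.001, -1.0]]
contact_force: [-0.4, 0.6, 4.9]
gripper_width: 0.0535
```

View pics/s2.png

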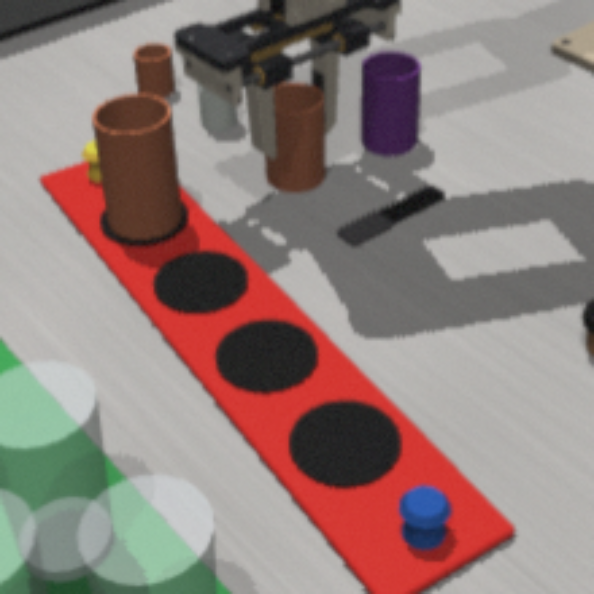

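Large stands on pad 4 (crop (144,200)), and the medium cup (295,140) is between the fingers at a width of 53.5 mm. Now carry it to pad 3.

```bash
python3 -m inch '[{"rx":0,"ry":0,"rz":0,"dx":0,"dy":0,"dz":-0.5,"hand":0},{"rx":0,"ry":0,"rz":0,"dx":0,"dy":0,"dz":-1.5,"hand":0},{"rx":0,"ry":0,"rz":0,"dx":0,"dy":0,"dz":-2.5,"hand":0},{"rx":0,"ry":0,"rz":0,"dx":0,"dy":0,"dz":-3.5,"hand":0},{"rx":0,"ry":0,"rz":0,"dx":0,"dy":0,"dz":-4,"hand":0}]'
python3 -m inch '[{"rx":0,"ry":0,"rz":0,"dx":0.8,"dy":1,"dz":0,"hand":0},{"rx":0,"ry":0,"rz":0,"dx":1.6,"dy":2.2,"dz":0,"hand":0},{"rx":0,"ry":0,"rz":0,"dx":2.4,"dy":3.4,"dz":0,"hand":0},{"rx":0,"ry":0,"rz":0,"dx":3,"dy":4.6,"dz":0,"hand":0},{"rx":0,"ry":0,"rz":0,"dx":3.1,"dy":5.6,"dz":0,"hand":0}]'
python3 -m inch '[{"rx":0,"ry":0,"rz":0,"dx":0,"dy":0.69,"dz":0,"hand":0},{"rx":0,"ry":0,"rz":0,"dx":0,"dy":0.69,"dz":0,"hand":0},{"rx":0,"ry":0,"rz":0,"dx":0,"dy":0.69,"dz":0,"hand":0},{"rx":0,"ry":0,"rz":0,"dx":0,"dy":0.69,"dz":0,"hand":0},{"rx":0,"ry":0,"rz":0,"dx":0,"dy":0.69,"dz":0,"hand":0}]'
```

```text
clock: 10.43
position: [0.4611, -0.1023, 0.1499]
orientation: [[-0.006, 1.0, 0.002], [1.0, 0.006, -0.001], [-0.001, 0.002, -1.0]]
contact_force: [1.0, -0.4, -1.4]
gripper_width: 0.0535
clock: 10.85
position: [0.6009, -0.0208, 0.1463]
orientation: [[-0.008, 1.0, -0.001], [1.0, 0.008, 0.001], [0.001, -0.001, -1.0]]
contact_force: [0.2, -0.1, -2.7]
gripper_width: 0.0533
clock: 11.27
position: [0.616, -0.0238, 0.1468]
orientation: [[-0.006, 1.0, -0.001], [1.0, 0.006, 0.0], [0.0, -0.001, -1.0]]
contact_force: [-0.3, -0.5, -2.6]
gripper_width: 0.0537
```

```bash
python3 -m inch '[{"rx":0,"ry":0,"rz":0,"dx":-0.04,"dy":0.07,"dz":0.7,"hand":0},{"rx":0,"ry":0,"rz":0,"dx":-0.04,"dy":0.07,"dz":1.5,"hand":0},{"rx":0,"ry":0,"rz":0,"dx":-0.04,"dy":0.07,"dz":2.3,"hand":0},{"rx":0,"ry":0,"rz":0,"dx":-0.04,"dy":0.07,"dz":2.9,"hand":0},{"rx":0,"ry":0,"rz":0,"dx":-0.04,"dy":0.07,"dz":3.2,"hand":0}]'
python3 -m inch '[{"rx":0,"ry":0,"rz":0,"dx":0,"dy":0,"dz":0,"hand":0},{"rx":0,"ry":0,"rz":0,"dx":0,"dy":0,"dz":0,"hand":0},{"rx":0,"ry":0,"rz":0,"dx":0,"dy":0,"dz":0.04,"hand":0},{"rx":0,"ry":0,"rz":0,"dx":0,"dy":0,"dz":0.08,"hand":0},{"rx":0,"ry":0,"rz":0,"dx":0,"dy":0,"dz":0.12,"hand":0}]'
python3 -m inch '[{"rx":0,"ry":0,"rz":0,"dx":0,"dy":0,"dz":0,"hand":0},{"rx":0,"ry":0,"rz":0,"dx":0,"dy":0,"dz":0.02,"hand":0},{"rx":0,"ry":0,"rz":0,"dx":0,"dy":0,"dz":0.04,"hand":0},{"rx":0,"ry":0,"rz":0,"dx":0,"dy":0,"dz":0.06,"hand":0},{"rx":0,"ry":0,"rz":0,"dx":0,"dy":0,"dz":0.06,"hand":0}]'
```

```text
clock: 11.68
position: [0.6165, -0.0247, 0.0649]
orientation: [[-0.005, 1.0, -0.004], [1.0, 0.005, 0.0], [0.0, -0.004, -1.0]]
contact_force: [0.1, 0.4, -2.2]
gripper_width: 0.0538
clock: 12.1
position: [0.6198, -0.0247, 0.0657]
orientation: [[-0.006, 1.0, 0.002], [1.0, 0.006, -0.0], [-0.0, 0.002, -1.0]]
contact_force: [-0.0, 1.0, -2.3]
gripper_width: 0.0535
clock: 12.52
position: [0.6188, -0.0246, 0.0627]
orientation: [[-0.006, 1.0, -0.0], [1.0, 0.006, 0.0], [0.0, -0.0, -1.0]]
contact_force: [-0.8, 0.5, -3.0]
gripper_width: 0.0534
```

```bash
python3 -m inch '[{"rx":0,"ry":0,"rz":0,"dx":0,"dy":-0.02,"dz":0.02,"hand":0},{"rx":0,"ry":0,"rz":0,"dx":0,"dy":-0.02,"dz":0.04,"hand":0},{"rx":0,"ry":0,"rz":0,"dx":0,"dy":-0.02,"dz":0.05,"hand":0},{"rx":0,"ry":0,"rz":0,"dx":0,"dy":-0.02,"dz":0.05,"hand":0}]'
python3 -m inch '[{"rx":0,"ry":0,"rz":0,"dx":0,"dy":0,"dz":0.01,"hand":0},{"rx":0,"ry":0,"rz":0,"dx":0,"dy":0,"dz":0.02,"hand":0},{"rx":0,"ry":0,"rz":0,"dx":0,"dy":0,"dz":0.03,"hand":0},{"rx":0,"ry":0,"rz":0,"dx":0,"dy":0,"dz":0.03,"hand":0}]'
```

```text
clock: 12.85
position: [0.6183, -0.0246, 0.0615]
orientation: [[-0.006, 1.0, -0.0], [1.0, 0.006, 0.0], [0.0, -0.0, -1.0]]
contact_force: [-0.6, 0.6, -1.5]
gripper_width: 0.0535
clock: 13.18
position: [0.6184, -0.0246, 0.0611]
orientation: [[-0.006, 1.0, 0.0], [1.0, 0.006, -0.0], [-0.0, 0.0, -1.0]]
contact_force: [-0.5, 0.0, -0.8]
gripper_width: 0.0534
```

```bash
python3 -m inch '[{"rx":0,"ry":0,"rz":0,"dx":0,"dy":0,"dz":0.02,"hand":0},{"rx":0,"ry":0,"rz":0,"dx":0,"dy":0,"dz":0.03,"hand":0},{"rx":0,"ry":0,"rz":0,"dx":0,"dy":0,"dz":0.03,"hand":0}]'
python3 -m inch '[{"rx":0,"ry":0,"rz":0,"dx":0,"dy":0,"dz":-0.03,"hand":0.65},{"rx":0,"ry":0,"rz":0,"dx":0,"dy":0,"dz":-0.03,"hand":0.75},{"rx":0,"ry":0,"rz":0,"dx":0,"dy":0,"dz":-0.03,"hand":1},{"rx":0,"ry":0,"rz":0,"dx":0,"dy":0,"dz":-0.03,"hand":1},{"rx":0,"ry":0,"rz":0,"dx":0,"dy":0,"dz":-0.03,"hand":1}]'
python3 -m inch '[{"rx":0,"ry":0,"rz":0,"dx":0,"dy":0,"dz":-0.5,"hand":1},{"rx":0,"ry":0,"rz":0,"dx":0,"dy":0,"dz":-1.5,"hand":1},{"rx":0,"ry":0,"rz":0,"dx":0,"dy":0,"dz":-2.5,"hand":1},{"rx":0,"ry":0,"rz":0,"dx":0,"dy":0,"dz":-3.5,"hand":1},{"rx":0,"ry":0,"rz":0,"dx":0,"dy":0,"dz":-4,"hand":1}]'
python3 -m inch '[{"rx":0,"ry":0,"rz":0,"dx":1.2,"dy":-0.7,"dz":0,"hand":1},{"rx":0,"ry":0,"rz":0,"dx":2.4,"dy":-1.4,"dz":0,"hand":1},{"rx":0,"ry":0,"rz":0,"dx":3.6,"dy":-2.1,"dz":0,"hand":1},{"rx":0,"ry":0,"rz":0,"dx":4.8,"dy":-2.8,"dz":0,"hand":1},{"rx":0,"ry":0,"rz":0,"dx":6,"dy":-3.5,"dz":0,"hand":1}]'
python3 -m inch '[{"rx":0,"ry":0,"rz":0,"dx":1.2,"dy":-0.6,"dz":0,"hand":1},{"rx":0,"ry":0,"rz":0,"dx":2.4,"dy":-1.2,"dz":0,"hand":1},{"rx":0,"ry":0,"rz":0,"dx":3.6,"dy":-1.8,"dz":0,"hand":1},{"rx":0,"ry":0,"rz":0,"dx":4.8,"dy":-2.4,"dz":0,"hand":1},{"rx":0,"ry":0,"rz":0,"dx":6,"dy":-3,"dz":0,"hand":1}]'
python3 -m inch '[{"rx":0,"ry":0,"rz":0,"dx":1,"dy":-0.6,"dz":0,"hand":1},{"rx":0,"ry":0,"rz":0,"dx":1.9,"dy":-1.18,"dz":0,"hand":1},{"rx":0,"ry":0,"rz":0,"dx":1.9,"dy":-1.18,"dz":0,"hand":1},{"rx":0,"ry":0,"rz":0,"dx":1.9,"dy":-1.18,"dz":0,"hand":1},{"rx":0,"ry":0,"rz":0,"dx":1.9,"dy":-1.18,"dz":0,"hand":1}]'
python3 - <<'E'
from h import *
t=imaging.capture("top");cv2.imwrite("pics/t2.png",t["image"][:,:,::-1])
E
```

```text
clock: 13.43
position: [0.6185, -0.0246, 0.061]
orientation: [[-0.006, 1.0, 0.0], [1.0, 0.006, -0.0], [-0.0, 0.0, -1.0]]
contact_force: [-5.0, 0.1, 6.0]
gripper_width: 0.0534
clock: 13.85
position: [0.6184, -0.0246, 0.0608]
orientation: [[-0.006, 1.0, 0.0], [1.0, 0.006, 0.0], [0.0, 0.0, -1.0]]
contact_force: [-0.6, 0.7, 0.2]
gripper_width: 0.0823
clock: 14.27
position: [0.6202, -0.0248, 0.1658]
orientation: [[-0.006, 1.0, 0.005], [1.0, 0.006, -0.001], [-0.001, 0.005, -1.0]]
contact_force: [0.7, -0.4, 1.0]
gripper_width: 0.093
clock: 14.68
position: [0.5289, 0.1259, 0.1611]
orientation: [[-0.005, 1.0, 0.0], [1.0, 0.005, 0.0], [0.0, 0.0, -1.0]]
contact_force: [0.0, 1.0, -0.0]
gripper_width: 0.0928
clock: 15.1
position: [0.4531, 0.2757, 0.1612]
orientation: [[-0.006, 1.0, 0.0], [1.0, 0.006, 0.0], [0.0, 0.0, -1.0]]
contact_force: [0.5, 0.9, -0.2]
gripper_width: 0.0928
clock: 15.52
position: [0.4244, 0.3215, 0.161]
orientation: [[-0.007, 1.0, 0.0], [1.0, 0.007, -0.0], [-0.0, 0.0, -1.0]]
contact_force: [-0.4, -0.6, 0.6]
gripper_width: 0.093
```

View pics/t2.png

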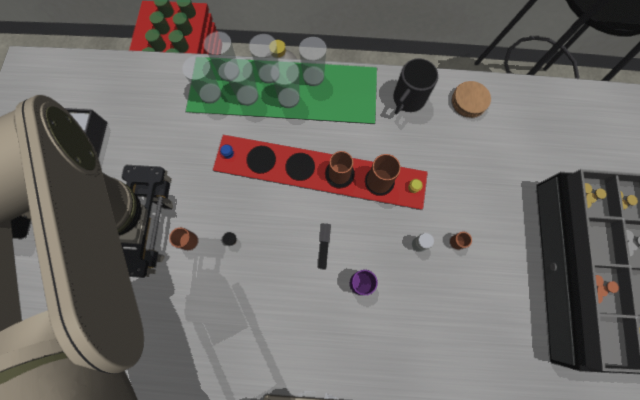

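Large (385,172) and medium (341,170) stand on pads 4 and 3; the arm is clear of them. I'll check the centring numerically and pick up the small cup.

```bash
cat >> h.py <<'E'
def check(t,roi,R,z):
    x,y,w,hh=roi
    h,s,v=cv2.split(cv2.cvtColor(t["image"],cv2.COLOR_RGB2HSV))
    m=((s>70)&(s<195)&(v>55)&(h<16)); k=np.zeros_like(m); k[y:y+hh,x:x+w]=1
    q=max(blobs(m&k,20),key=cv2.contourArea)
    return cv2.boundingRect(q),circle(t,q,z),circle(t,q,z,R-.001)
E
python3 - <<'E'
from h import *
t=imaging.capture("top")
im=cv2.cvtColor(t["image"],cv2.COLOR_RGB2HSV)
print(im[172,360:412:3].tolist())
print(check(t,(366,150,38,48),.031,.115)); print(check(t,(325,148,32,44),.027,.095))
E
python3 -m inch '[{"rx":0,"ry":0,"rz":0,"dx":0.06,"dy":0.08,"dz":1.2,"hand":1},{"rx":0,"ry":0,"rz":0,"dx":0.06,"dy":0.08,"dz":2.4,"hand":1},{"rx":0,"ry":0,"rz":0,"dx":0.06,"dy":0.08,"dz":3.6,"hand":1},{"rx":0,"ry":0,"rz":0,"dx":0.06,"dy":0.08,"dz":4.6,"hand":1},{"rx":0,"ry":0,"rz":0,"dx":0.06,"dy":0.08,"dz":5,"hand":1}]'
python3 -m inch '[{"rx":0,"ry":0,"rz":0,"dx":0,"dy":0,"dz":0,"hand":1},{"rx":0,"ry":0,"rz":0,"dx":0,"dy":0,"dz":0,"hand":1},{"rx":0,"ry":0,"rz":0,"dx":0,"dy":0,"dz":0,"hand":0},{"rx":0,"ry":0,"rz":0,"dx":0,"dy":0,"dz":0,"hand":0},{"rx":0,"ry":0,"rz":0,"dx":0,"dy":0,"dz":0,"hand":0}]' 30
python3 -m inch '[{"rx":0,"ry":0,"rz":0,"dx":0,"dy":0,"dz":0,"hand":0},{"rx":0,"ry":0,"rz":0,"dx":0,"dy":0,"dz":0,"hand":0},{"rx":0,"ry":0,"rz":0,"dx":0,"dy":0,"dz":0,"hand":0},{"rx":0,"ry":0,"rz":0,"dx":0,"dy":0,"dz":0,"hand":0},{"rx":0,"ry":0,"rz":0,"dx":0,"dy":0,"dz":0,"hand":0}]'
python3 -m inch '[{"rx":0,"ry":0,"rz":0,"dx":0,"dy":0,"dz":0,"hand":0},{"rx":0,"ry":0,"rz":0,"dx":0,"dy":0,"dz":0,"hand":0}]'
```

```text
[[1, 186, 118], [1, 182, 119], [1, 184, 111], [8, 112, 41], [8, 128, 50], [9, 137, 143], [9, 132, 79], [9, 136, 79], [9, 131, 80], [9, 127, 58], [8, 128, 50], [8, 117, 48], [9, 125, 49], [6, 154, 159], [1, 181, 163], [1, 183, 163], [1, 181, 163], [1, 181, 163]]
((366, 154, 38, 44), (array([ 0.59812945, -0.12482848,  0.03726915]), np.float64(0.000697270967585231)), (array([ 0.60590645, -0.12624371]), np.float64(0.0020917691198499254)))
((325, 151, 32, 41), (array([ 0.58766958, -0.01814048,  0.05646195]), np.float64(0.0007148704471775957)), (array([ 0.6189537 , -0.03085708]), np.float64(0.008322399553773823)))
clock: 16.03
position: [0.4246, 0.3207, 0.0318]
orientation: [[-0.004, 1.0, -0.005], [1.0, 0.004, -0.003], [-0.003, -0.005, -1.0]]
contact_force: [-0.6, -0.3, -0.7]
gripper_width: 0.093
clock: 16.45
position: [0.4276, 0.324, 0.0378]
orientation: [[-0.006, 1.0, 0.003], [1.0, 0.006, 0.002], [0.002, 0.003, -1.0]]
contact_force: [1.4, 0.1, 0.0]
gripper_width: 0.0778
clock: 16.87
position: [0.4263, 0.3233, 0.036]
orientation: [[-0.006, 1.0, 0.0], [1.0, 0.006, 0.0], [0.0, 0.0, -1.0]]
contact_force: [0.4, 0.3, 1.2]
gripper_width: 0.0454
clock: 17.03
position: [0.4263, 0.3233, 0.036]
orientation: [[-0.006, 1.0, 0.0], [1.0, 0.006, 0.0], [0.0, 0.0, -1.0]]
contact_force: [0.4, 0.2, 1.7]
gripper_width: 0.0458
```

```bash
sed -i 's/m=((s>70)&(s<195)&(v>55)&(h<16))/m=((s>70)\&(s<168)\&(v>38)\&(h>4)\&(h<16))/' h.py
python3 - <<'E'
from h import *
t=imaging.capture("top")
print(check(t,(362,150,42,48),.031,.115)); print(check(t,(325,148,32,44),.027,.095))
E
python3 -m inch '[{"rx":0,"ry":0,"rz":0,"dx":0,"dy":0,"dz":-0.5,"hand":0},{"rx":0,"ry":0,"rz":0,"dx":0,"dy":0,"dz":-1.5,"hand":0},{"rx":0,"ry":0,"rz":0,"dx":0,"dy":0,"dz":-2.5,"hand":0},{"rx":0,"ry":0,"rz":0,"dx":0,"dy":0,"dz":-3.5,"hand":0},{"rx":0,"ry":0,"rz":0,"dx":0,"dy":0,"dz":-4,"hand":0}]'
python3 -m inch '[{"rx":0,"ry":0,"rz":0,"dx":-0.8,"dy":0.7,"dz":0,"hand":0},{"rx":0,"ry":0,"rz":0,"dx":-1.8,"dy":1.5,"dz":0,"hand":0},{"rx":0,"ry":0,"rz":0,"dx":-2.8,"dy":2.3,"dz":0,"hand":0},{"rx":0,"ry":0,"rz":0,"dx":-3.8,"dy":3.1,"dz":0,"hand":0},{"rx":0,"ry":0,"rz":0,"dx":-4.8,"dy":4,"dz":0,"hand":0}]'
python3 -m inch '[{"rx":0,"ry":0,"rz":0,"dx":-1,"dy":0.8,"dz":0,"hand":0},{"rx":0,"ry":0,"rz":0,"dx":-2,"dy":1.6,"dz":0,"hand":0},{"rx":0,"ry":0,"rz":0,"dx":-3,"dy":2.4,"dz":0,"hand":0},{"rx":0,"ry":0,"rz":0,"dx":-4,"dy":3.2,"dz":0,"hand":0},{"rx":0,"ry":0,"rz":0,"dx":-5,"dy":4,"dz":0,"hand":0}]'
python3 -m inch '[{"rx":0,"ry":0,"rz":0,"dx":-0.17,"dy":0.16,"dz":0,"hand":0},{"rx":0,"ry":0,"rz":0,"dx":-0.17,"dy":0.16,"dz":0,"hand":0},{"rx":0,"ry":0,"rz":0,"dx":-0.17,"dy":0.16,"dz":0,"hand":0},{"rx":0,"ry":0,"rz":0,"dx":-0.17,"dy":0.16,"dz":0,"hand":0},{"rx":0,"ry":0,"rz":0,"dx":-0.17,"dy":0.16,"dz":0,"hand":0}]'
```

```text
((367, 154, 34, 39), (array([ 0.60568399, -0.12429459,  0.03017764]), np.float64(0.00028172231615300074)), (array([ 0.6058833 , -0.12438014]), np.float64(0.0003014426495050359)))
((329, 151, 24, 33), (array([ 0.61601269, -0.02611937,  0.02773538]), np.float64(0.0006839260411506269)), (array([ 0.61824752, -0.02570228]), np.float64(0.0015294919457884424)))
clock: 17.5
position: [0.4275, 0.3241, 0.14]
orientation: [[-0.006, 1.0, 0.004], [1.0, 0.006, 0.002], [0.002, 0.004, -1.0]]
contact_force: [0.0, 0.2, 0.1]
gripper_width: 0.0456
clock: 17.92
position: [0.5272, 0.2027, 0.1358]
orientation: [[-0.007, 1.0, -0.001], [1.0, 0.007, -0.0], [-0.0, -0.001, -1.0]]
contact_force: [-0.1, 0.3, -1.1]
gripper_width: 0.0459
clock: 18.33
position: [0.6282, 0.078, 0.1356]
orientation: [[-0.006, 1.0, -0.001], [1.0, 0.006, -0.0], [-0.0, -0.001, -1.0]]
contact_force: [-0.5, 0.3, -1.2]
gripper_width: 0.0456
clock: 18.75
position: [0.6309, 0.0766, 0.1358]
orientation: [[-0.008, 1.0, -0.001], [1.0, 0.008, 0.0], [0.0, -0.001, -1.0]]
contact_force: [-0.0, 0.1, -2.1]
gripper_width: 0.0457
```

Pads 4 and 3: rim centres are within about 1 mm of the pad centres. Lowering small on pad 2.

```bash
python3 -m inch '[{"rx":0,"ry":0,"rz":0,"dx":-0.08,"dy":-0.02,"dz":0.7,"hand":0},{"rx":0,"ry":0,"rz":0,"dx":-0.08,"dy":-0.02,"dz":1.5,"hand":0},{"rx":0,"ry":0,"rz":0,"dx":-0.08,"dy":-0.02,"dz":2.3,"hand":0},{"rx":0,"ry":0,"rz":0,"dx":-0.08,"dy":-0.02,"dz":2.9,"hand":0},{"rx":0,"ry":0,"rz":0,"dx":-0.08,"dy":-0.02,"dz":3.2,"hand":0}]'
python3 -m inch '[{"rx":0,"ry":0,"rz":0,"dx":0,"dy":0,"dz":0,"hand":0},{"rx":0,"ry":0,"rz":0,"dx":0,"dy":0,"dz":0,"hand":0},{"rx":0,"ry":0,"rz":0,"dx":0,"dy":0,"dz":0.04,"hand":0},{"rx":0,"ry":0,"rz":0,"dx":0,"dy":0,"dz":0.08,"hand":0},{"rx":0,"ry":0,"rz":0,"dx":0,"dy":0,"dz":0.12,"hand":0}]'
python3 -m inch '[{"rx":0,"ry":0,"rz":0,"dx":0,"dy":0,"dz":0,"hand":0},{"rx":0,"ry":0,"rz":0,"dx":0,"dy":0,"dz":0.02,"hand":0},{"rx":0,"ry":0,"rz":0,"dx":0,"dy":0,"dz":0.04,"hand":0},{"rx":0,"ry":0,"rz":0,"dx":0,"dy":0,"dz":0.06,"hand":0},{"rx":0,"ry":0,"rz":0,"dx":0,"dy":0,"dz":0.06,"hand":0}]'
```

```text
clock: 19.17
position: [0.6291, 0.0744, 0.0533]
orientation: [[-0.008, 1.0, -0.004], [1.0, 0.008, 0.0], [0.0, -0.004, -1.0]]
contact_force: [-0.3, 0.8, -1.7]
gripper_width: 0.0454
clock: 19.58
position: [0.6322, 0.0733, 0.0542]
orientation: [[-0.006, 1.0, 0.002], [1.0, 0.006, 0.0], [0.0, 0.002, -1.0]]
contact_force: [0.3, 0.0, -1.6]
gripper_width: 0.0456
clock: 20.0
position: [0.6312, 0.0732, 0.0512]
orientation: [[-0.006, 1.0, -0.0], [1.0, 0.006, -0.0], [-0.0, -0.0, -1.0]]
contact_force: [0.4, -0.3, -2.0]
gripper_width: 0.0455
```

```bash
python3 -m inch '[{"rx":0,"ry":0,"rz":0,"dx":0.04,"dy":-0.04,"dz":0.02,"hand":0},{"rx":0,"ry":0,"rz":0,"dx":0.04,"dy":-0.04,"dz":0.04,"hand":0},{"rx":0,"ry":0,"rz":0,"dx":0.04,"dy":-0.04,"dz":0.06,"hand":0},{"rx":0,"ry":0,"rz":0,"dx":0.04,"dy":-0.04,"dz":0.06,"hand":0}]'
python3 -m inch '[{"rx":0,"ry":0,"rz":0,"dx":0,"dy":0,"dz":0.01,"hand":0},{"rx":0,"ry":0,"rz":0,"dx":0,"dy":0,"dz":0.02,"hand":0},{"rx":0,"ry":0,"rz":0,"dx":0,"dy":0,"dz":0.03,"hand":0},{"rx":0,"ry":0,"rz":0,"dx":0,"dy":0,"dz":0.03,"hand":0}]'
```

```text
clock: 20.33
position: [0.6302, 0.0742, 0.0497]
orientation: [[-0.006, 1.0, -0.0], [1.0, 0.006, -0.0], [-0.0, -0.0, -1.0]]
contact_force: [-0.4, 1.0, -2.1]
gripper_width: 0.0454
clock: 20.67
position: [0.6303, 0.0742, 0.0491]
orientation: [[-0.006, 1.0, -0.0], [1.0, 0.006, 0.0], [0.0, -0.0, -1.0]]
contact_force: [-0.7, 0.5, -2.5]
gripper_width: 0.0452
```

```bash
python3 -m inch '[{"rx":0,"ry":0,"rz":0,"dx":0,"dy":0,"dz":0.01,"hand":0},{"rx":0,"ry":0,"rz":0,"dx":0,"dy":0,"dz":0.02,"hand":0},{"rx":0,"ry":0,"rz":0,"dx":0,"dy":0,"dz":0.02,"hand":0}]'
python3 -m inch '[{"rx":0,"ry":0,"rz":0,"dx":0,"dy":0,"dz":0.01,"hand":0},{"rx":0,"ry":0,"rz":0,"dx":0,"dy":0,"dz":0.02,"hand":0},{"rx":0,"ry":0,"rz":0,"dx":0,"dy":0,"dz":0.02,"hand":0}]'
```

```text
clock: 20.92
position: [0.6303, 0.0742, 0.049]
orientation: [[-0.006, 1.0, 0.0], [1.0, 0.006, 0.0], [0.0, 0.0, -1.0]]
contact_force: [-2.4, -0.0, 3.8]
gripper_width: 0.0458
clock: 21.17
position: [0.6304, 0.0742, 0.049]
orientation: [[-0.006, 1.0, 0.0], [1.0, 0.006, -0.0], [-0.0, 0.0, -1.0]]
contact_force: [-3.8, -1.0, 7.3]
gripper_width: 0.0459
```

```bash
python3 -m inch '[{"rx":0,"ry":0,"rz":0,"dx":0,"dy":0,"dz":-0.03,"hand":0.55},{"rx":0,"ry":0,"rz":0,"dx":0,"dy":0,"dz":-0.03,"hand":0.65},{"rx":0,"ry":0,"rz":0,"dx":0,"dy":0,"dz":-0.03,"hand":1},{"rx":0,"ry":0,"rz":0,"dx":0,"dy":0,"dz":-0.03,"hand":1},{"rx":0,"ry":0,"rz":0,"dx":0,"dy":0,"dz":-0.03,"hand":1}]'
python3 -m inch '[{"rx":0,"ry":0,"rz":0,"dx":0,"dy":0,"dz":-0.5,"hand":1},{"rx":0,"ry":0,"rz":0,"dx":0,"dy":0,"dz":-1.6,"hand":1},{"rx":0,"ry":0,"rz":0,"dx":0,"dy":0,"dz":-2.8,"hand":1},{"rx":0,"ry":0,"rz":0,"dx":0,"dy":0,"dz":-4,"hand":1},{"rx":0,"ry":0,"rz":0,"dx":0,"dy":0,"dz":-5,"hand":1}]'
python3 -m inch '[{"rx":0,"ry":0,"rz":0,"dx":-1,"dy":-0.4,"dz":0,"hand":1},{"rx":0,"ry":0,"rz":0,"dx":-2,"dy":-0.8,"dz":0,"hand":1},{"rx":0,"ry":0,"rz":0,"dx":-3,"dy":-1.2,"dz":0,"hand":1},{"rx":0,"ry":0,"rz":0,"dx":-4,"dy":-1.6,"dz":0,"hand":1},{"rx":0,"ry":0,"rz":0,"dx":-5.2,"dy":-2.1,"dz":0,"hand":1}]'
python3 -m inch '[{"rx":0,"ry":0,"rz":0,"dx":-1,"dy":-0.4,"dz":0,"hand":1},{"rx":0,"ry":0,"rz":0,"dx":-2,"dy":-0.8,"dz":0,"hand":1},{"rx":0,"ry":0,"rz":0,"dx":-3,"dy":-1.2,"dz":0,"hand":1},{"rx":0,"ry":0,"rz":0,"dx":-4,"dy":-1.6,"dz":0,"hand":1},{"rx":0,"ry":0,"rz":0,"dx":-5.2,"dy":-2.1,"dz":0,"hand":1}]'
python3 -m inch '[{"rx":0,"ry":0,"rz":0,"dx":-1,"dy":-0.4,"dz":0,"hand":1},{"rx":0,"ry":0,"rz":0,"dx":-2,"dy":-0.8,"dz":0,"hand":1},{"rx":0,"ry":0,"rz":0,"dx":-3,"dy":-1.2,"dz":0,"hand":1},{"rx":0,"ry":0,"rz":0,"dx":-4,"dy":-1.6,"dz":0,"hand":1},{"rx":0,"ry":0,"rz":0,"dx":-5.19,"dy":-2.22,"dz":0,"hand":1}]'
python3 -m inch '[{"rx":0,"ry":0,"rz":0,"dx":0,"dy":0,"dz":0,"hand":1},{"rx":0,"ry":0,"rz":0,"dx":0,"dy":0,"dz":0,"hand":1},{"rx":0,"ry":0,"rz":0,"dx":0,"dy":0,"dz":0,"hand":1}]'
```

```text
clock: 21.58
position: [0.6303, 0.0742, 0.0487]
orientation: [[-0.006, 1.0, -0.0], [1.0, 0.006, 0.0], [0.0, -0.0, -1.0]]
contact_force: [-0.2, 1.0, -0.2]
gripper_width: 0.0736
clock: 22.0
position: [0.6308, 0.0742, 0.1774]
orientation: [[-0.006, 1.0, 0.002], [1.0, 0.006, 0.0], [0.0, 0.002, -1.0]]
contact_force: [-0.2, 0.2, 0.4]
gripper_width: 0.0926
clock: 22.42
position: [0.5784, -0.0565, 0.1751]
orientation: [[-0.007, 1.0, 0.001], [1.0, 0.007, 0.0], [0.0, 0.001, -1.0]]
contact_force: [0.7, -0.7, 0.2]
gripper_width: 0.0932
clock: 22.83
position: [0.5267, -0.1871, 0.1751]
orientation: [[-0.007, 1.0, 0.001], [1.0, 0.007, -0.0], [-0.0, 0.001, -1.0]]
contact_force: [0.9, -0.8, -0.2]
gripper_width: 0.0927
clock: 23.25
position: [0.4722, -0.3172, 0.1751]
orientation: [[-0.007, 1.0, 0.001], [1.0, 0.007, -0.0], [-0.0, 0.001, -1.0]]
contact_force: [1.2, -0.0, -0.1]
gripper_width: 0.0932
clock: 23.5
position: [0.4723, -0.3164, 0.1746]
orientation: [[-0.005, 1.0, 0.001], [1.0, 0.005, -0.0], [-0.0, 0.001, -1.0]]
contact_force: [0.1, 0.1, 0.1]
gripper_width: 0.0932
```

```bash
python3 -m inch '[{"rx":0,"ry":0,"rz":0,"dx":0.04,"dy":-0.08,"dz":1,"hand":1},{"rx":0,"ry":0,"rz":0,"dx":0.04,"dy":-0.08,"dz":2.2,"hand":1},{"rx":0,"ry":0,"rz":0,"dx":0.04,"dy":-0.08,"dz":3.4,"hand":1},{"rx":0,"ry":0,"rz":0,"dx":0.04,"dy":-0.08,"dz":4.4,"hand":1},{"rx":0,"ry":0,"rz":0,"dx":0.04,"dy":-0.08,"dz":5,"hand":1}]'
python3 -m inch '[{"rx":0,"ry":0,"rz":0,"dx":0,"dy":0,"dz":0.4,"hand":1},{"rx":0,"ry":0,"rz":0,"dx":0,"dy":0,"dz":0.7,"hand":1},{"rx":0,"ry":0,"rz":0,"dx":0,"dy":0,"dz":0.9,"hand":1},{"rx":0,"ry":0,"rz":0,"dx":0,"dy":0,"dz":0.98,"hand":1},{"rx":0,"ry":0,"rz":0,"dx":0,"dy":0,"dz":0.98,"hand":1}]'
python3 -m inch '[{"rx":0,"ry":0,"rz":0,"dx":0,"dy":0,"dz":0,"hand":0},{"rx":0,"ry":0,"rz":0,"dx":0,"dy":0,"dz":0,"hand":0},{"rx":0,"ry":0,"rz":0,"dx":0,"dy":0,"dz":0,"hand":0},{"rx":0,"ry":0,"rz":0,"dx":0,"dy":0,"dz":0,"hand":0},{"rx":0,"ry":0,"rz":0,"dx":0,"dy":0,"dz":0,"hand":0}]' 30
python3 -m inch '[{"rx":0,"ry":0,"rz":0,"dx":0,"dy":0,"dz":0,"hand":0},{"rx":0,"ry":0,"rz":0,"dx":0,"dy":0,"dz":0,"hand":0},{"rx":0,"ry":0,"rz":0,"dx":0,"dy":0,"dz":0,"hand":0},{"rx":0,"ry":0,"rz":0,"dx":0,"dy":0,"dz":0,"hand":0},{"rx":0,"ry":0,"rz":0,"dx":0,"dy":0,"dz":0,"hand":0}]'
python3 -m inch '[{"rx":0,"ry":0,"rz":0,"dx":0,"dy":0,"dz":0,"hand":0},{"rx":0,"ry":0,"rz":0,"dx":0,"dy":0,"dz":0,"hand":0}]'
python3 - <<'E'
from h import *
t=imaging.capture("top");x=cv2.resize(t["image"][120:260,200:500,::-1],None,fx=2.6,fy=2.6);cv2.imwrite("pics/t3.png",x)
E
```

```text
clock: 23.92
position: [0.4694, -0.3128, 0.0458]
orientation: [[-0.008, 1.0, -0.003], [1.0, 0.008, 0.003], [0.003, -0.003, -1.0]]
contact_force: [-0.6, 0.7, 0.4]
gripper_width: 0.0933
clock: 24.33
position: [0.4706, -0.3156, 0.0249]
orientation: [[-0.006, 1.0, 0.001], [1.0, 0.006, -0.0], [-0.001, 0.001, -1.0]]
contact_force: [0.9, -0.8, 1.1]
gripper_width: 0.0928
clock: 24.75
position: [0.4703, -0.3157, 0.0248]
orientation: [[-0.006, 1.0, 0.0], [1.0, 0.006, -0.0], [-0.0, 0.0, -1.0]]
contact_force: [-0.2, -0.4, 1.2]
gripper_width: 0.064
clock: 25.17
position: [0.4701, -0.3155, 0.0244]
orientation: [[-0.006, 1.0, -0.0], [1.0, 0.006, 0.0], [0.0, -0.0, -1.0]]
contact_force: [0.3, -0.1, -0.0]
gripper_width: 0.0364
clock: 25.33
position: [0.4701, -0.3155, 0.0244]
orientation: [[-0.006, 1.0, -0.0], [1.0, 0.006, -0.0], [-0.0, -0.0, -1.0]]
contact_force: [0.4, -0.9, -0.4]
gripper_width: 0.036
```

View pics/t3.png

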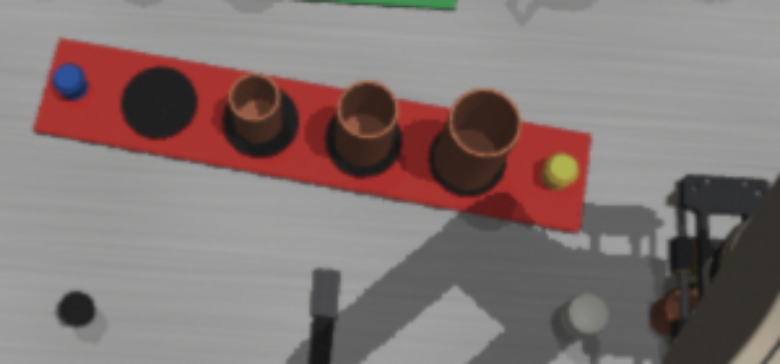

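The three cups look centred on their pads. The tiny grip reads 36 mm where 38 mm is expected, so I'll look before lifting.

Run:
```python
from h import *
t=imaging.capture("scene");x=cv2.resize(t["image"][100:220,200:320,::-1],None,fx=5,fy=5,interpolation=cv2.INTER_CUBIC);cv2.imwrite("pics/s3.png",x)
```

```text
(no output)
```

View pics/s3.png

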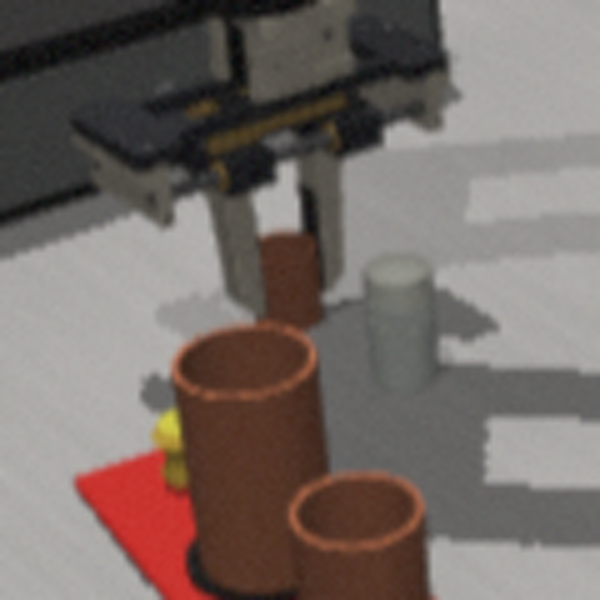

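Run:
```python
from h import *
c=imaging.capture("scene"); s=monitor.sense(); print(s['position'],s['gripper_width'],s['contact_force'],s['wrist_torque'])
R=cv2.Rodrigues(c["rvec"])[0]; print("cam",-R.T@c["tvec"])
i0=cv2.imread("pics/scene0.png")[:,:,::-1]
for nm,im in(("start",i0),("now",c["image"])):
    m=copper(dict(c,image=np.ascontiguousarray(im)))
    for q in blobs(m,60):
        x,y,w,h=cv2.boundingRect(q)
        if 245<x<262 and 140<y<160:
            o=-R.T@c["tvec"]
            pts=q.reshape(-1,2); b=pts[:,1].max(); bx=pts[pts[:,1]==b,0].mean()
            P=cast(c,[[x+w/2-.5,b+.5]],0)[0][0]; d=P-o; d[2]=0; d/=np.linalg.norm(d)
            print(nm,(x,y,w,h),"base near pt",P,"centre",P+d*.019)
```

```text
[ 0.47008841 -0.31550937  0.02438031] 0.036122896969157214 [-0.30589247  0.45978794 -0.34390754] [-0.06211121  0.10770226  0.01949972]
cam [0.97727082 0.5568573  0.56885405]
start (250, 147, 14, 19) base near pt [ 0.47729897 -0.30729374  0.        ] centre [ 0.46778393 -0.32373953  0.        ]
```

The scene view puts tiny's base nearer y = −0.324, which fits an off-centre chord grip. I'll let go, back off and re-measure.

```bash
python3 -m inch '[{"rx":0,"ry":0,"rz":0,"dx":0,"dy":0,"dz":0,"hand":0.5},{"rx":0,"ry":0,"rz":0,"dx":0,"dy":0,"dz":0,"hand":1},{"rx":0,"ry":0,"rz":0,"dx":0,"dy":0,"dz":0,"hand":1},{"rx":0,"ry":0,"rz":0,"dx":0,"dy":0,"dz":0,"hand":1},{"rx":0,"ry":0,"rz":0,"dx":0,"dy":0,"dz":0,"hand":1}]'
python3 -m inch '[{"rx":0,"ry":0,"rz":0,"dx":0,"dy":0,"dz":-0.5,"hand":1},{"rx":0,"ry":0,"rz":0,"dx":0,"dy":0,"dz":-1.5,"hand":1},{"rx":0,"ry":0,"rz":0,"dx":0,"dy":0,"dz":-2.5,"hand":1},{"rx":0,"ry":0,"rz":0,"dx":0,"dy":0,"dz":-3.5,"hand":1},{"rx":0,"ry":0,"rz":0,"dx":0,"dy":0,"dz":-4,"hand":1}]'
python3 -m inch '[{"rx":0,"ry":0,"rz":0,"dx":1,"dy":0,"dz":0,"hand":1},{"rx":0,"ry":0,"rz":0,"dx":2.5,"dy":0,"dz":0,"hand":1},{"rx":0,"ry":0,"rz":0,"dx":4,"dy":0,"dz":0,"hand":1},{"rx":0,"ry":0,"rz":0,"dx":5.5,"dy":0,"dz":0,"hand":1},{"rx":0,"ry":0,"rz":0,"dx":7,"dy":0,"dz":0,"hand":1}]'
python3 -m inch '[{"rx":0,"ry":0,"rz":0,"dx":1,"dy":0,"dz":0,"hand":1},{"rx":0,"ry":0,"rz":0,"dx":2.5,"dy":0,"dz":0,"hand":1},{"rx":0,"ry":0,"rz":0,"dx":4,"dy":0,"dz":0,"hand":1},{"rx":0,"ry":0,"rz":0,"dx":4,"dy":0,"dz":0,"hand":1},{"rx":0,"ry":0,"rz":0,"dx":4,"dy":0,"dz":0,"hand":1}]'
python3 - <<'E'
from h import *
t=imaging.capture("top");s=imaging.capture("scene")
print(monitor.sense()["position"])
a=cv2.resize(t["image"][222:258,440:480,::-1],(400,360),interpolation=cv2.INTER_NEAREST)
b=cv2.resize(s["image"][140:176,237:277,::-1],(400,360),interpolation=cv2.INTER_NEAREST)
cv2.imwrite("pics/tiny.png",np.hstack([a,b]))
for q in blobs(copper(t),60):
    x,y,w,h=cv2.boundingRect(q)
    if 430<x<480 and 215<y<260: print((x,y,w,h),circle(t,q,.045),circle(t,q,.045,.018))
E
```

```text
clock: 25.9
position: [0.4701, -0.3155, 0.0244]
orientation: [[-0.006, 1.0, 0.0], [1.0, 0.006, -0.0], [-0.0, 0.0, -1.0]]
contact_force: [0.3, -0.1, -0.3]
gripper_width: 0.0653
clock: 26.32
position: [0.4716, -0.3166, 0.129]
orientation: [[-0.006, 1.0, 0.004], [1.0, 0.006, -0.003], [-0.003, 0.004, -1.0]]
contact_force: [0.9, -0.6, 1.2]
gripper_width: 0.0925
clock: 26.73
position: [0.4686, -0.1391, 0.1246]
orientation: [[-0.005, 1.0, 0.0], [1.0, 0.005, -0.0], [-0.0, 0.0, -1.0]]
contact_force: [1.4, 1.1, 0.5]
gripper_width: 0.093
clock: 27.15
position: [0.4684, -0.0388, 0.1246]
orientation: [[-0.01, 1.0, 0.0], [1.0, 0.01, -0.0], [-0.0, 0.0, -1.0]]
contact_force: [-0.2, -0.4, 0.5]
gripper_width: 0.0929
[ 0.46856315 -0.04090751  0.12459655]
(451, 232, 21, 17) (array([ 0.46997563, -0.31624565,  0.0176899 ]), np.float64(0.0004050777638481218)) (array([ 0.4699473, -0.3159178]), np.float64(0.0004530645478258341))
```

View pics/tiny.png

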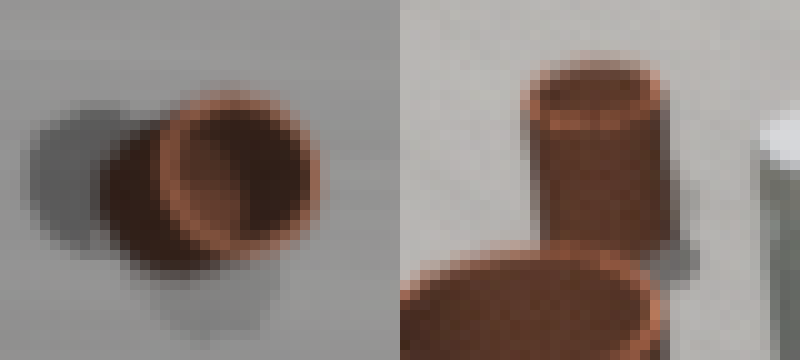

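Left half: rim from the top, centre at about (463.7,238.8) px, r≈8. Right half: rim from the scene camera, centre at about (255.9,148.9). I'll cast both.

Run:
```python
from h import *
t=imaging.capture("top");s=imaging.capture("scene")
for z in(.045,):
    print(cast(t,[[463.7,238.8],[455.7,238.8],[471.7,238.8]],z)[0]); print(cast(s,[[255.9,148.9],[249.0,148.9],[262.9,148.9]],z)[0])
print(cast(t,[[450,241.5]],0)[0])
```

```text
[[ 0.47059855 -0.31712956  0.045     ]
 [ 0.4693399  -0.29874527  0.045     ]
 [ 0.47185611 -0.33555113  0.045     ]]
[[ 0.4692103  -0.31459587  0.045     ]
 [ 0.48309894 -0.32693844  0.045     ]
 [ 0.45513259 -0.30209101  0.045     ]]
[[ 0.46982915 -0.30126053  0.        ]]
```

Both views give (0.470, −0.316), so the grasp was centred and the 36 mm reading is probably pad compliance. I'll grip again with less force.

```bash
python3 -m inch '[{"rx":0,"ry":0,"rz":0,"dx":-1,"dy":0.06,"dz":0,"hand":1},{"rx":0,"ry":0,"rz":0,"dx":-2.5,"dy":0.06,"dz":0,"hand":1},{"rx":0,"ry":0,"rz":0,"dx":-4,"dy":0.06,"dz":0,"hand":1},{"rx":0,"ry":0,"rz":0,"dx":-5.5,"dy":0.06,"dz":0,"hand":1},{"rx":0,"ry":0,"rz":0,"dx":-7,"dy":0.06,"dz":0,"hand":1}]'
python3 -m inch '[{"rx":0,"ry":0,"rz":0,"dx":-1.5,"dy":0,"dz":0,"hand":1},{"rx":0,"ry":0,"rz":0,"dx":-3,"dy":0,"dz":0,"hand":1},{"rx":0,"ry":0,"rz":0,"dx":-4,"dy":0,"dz":0,"hand":1},{"rx":0,"ry":0,"rz":0,"dx":-4,"dy":0,"dz":0,"hand":1},{"rx":0,"ry":0,"rz":0,"dx":-4,"dy":0,"dz":0,"hand":1}]'
python3 -m inch '[{"rx":0,"ry":0,"rz":0,"dx":0,"dy":0,"dz":0,"hand":1},{"rx":0,"ry":0,"rz":0,"dx":0,"dy":0,"dz":0,"hand":1}]'
```

```text
clock: 27.77
position: [0.4703, -0.2187, 0.1244]
orientation: [[-0.004, 1.0, 0.0], [1.0, 0.004, -0.0], [-0.0, 0.0, -1.0]]
contact_force: [1.8, 0.6, 0.1]
gripper_width: 0.0929
clock: 28.18
position: [0.4705, -0.3178, 0.124]
orientation: [[-0.001, 1.0, -0.001], [1.0, 0.001, 0.001], [0.001, -0.001, -1.0]]
contact_force: [0.0, 0.3, 0.2]
gripper_width: 0.093
clock: 28.35
position: [0.4713, -0.3148, 0.1241]
orientation: [[-0.006, 1.0, -0.0], [1.0, 0.006, 0.001], [0.001, -0.0, -1.0]]
contact_force: [-0.5, -0.1, 0.3]
gripper_width: 0.0928
```

```bash
python3 -m inch '[{"rx":0,"ry":0,"rz":0,"dx":-0.04,"dy":-0.04,"dz":0.7,"hand":1},{"rx":0,"ry":0,"rz":0,"dx":-0.04,"dy":-0.04,"dz":1.6,"hand":1},{"rx":0,"ry":0,"rz":0,"dx":-0.04,"dy":-0.04,"dz":2.5,"hand":1},{"rx":0,"ry":0,"rz":0,"dx":-0.04,"dy":-0.04,"dz":3.3,"hand":1},{"rx":0,"ry":0,"rz":0,"dx":-0.04,"dy":-0.04,"dz":3.9,"hand":1}]'
python3 -m inch '[{"rx":0,"ry":0,"rz":0,"dx":0,"dy":0,"dz":0,"hand":1},{"rx":0,"ry":0,"rz":0,"dx":0,"dy":0,"dz":0,"hand":1},{"rx":0,"ry":0,"rz":0,"dx":0,"dy":0,"dz":0,"hand":0},{"rx":0,"ry":0,"rz":0,"dx":0,"dy":0,"dz":0,"hand":0},{"rx":0,"ry":0,"rz":0,"dx":0,"dy":0,"dz":0,"hand":0}]' 12
python3 -m inch '[{"rx":0,"ry":0,"rz":0,"dx":0,"dy":0,"dz":0,"hand":0},{"rx":0,"ry":0,"rz":0,"dx":0,"dy":0,"dz":0,"hand":0},{"rx":0,"ry":0,"rz":0,"dx":0,"dy":0,"dz":0,"hand":0},{"rx":0,"ry":0,"rz":0,"dx":0,"dy":0,"dz":0,"hand":0},{"rx":0,"ry":0,"rz":0,"dx":0,"dy":0,"dz":0,"hand":0}]'
python3 -m inch '[{"rx":0,"ry":0,"rz":0,"dx":0,"dy":0,"dz":0,"hand":0},{"rx":0,"ry":0,"rz":0,"dx":0,"dy":0,"dz":0,"hand":0},{"rx":0,"ry":0,"rz":0,"dx":0,"dy":0,"dz":0,"hand":0}]'
```

```text
clock: 28.77
position: [0.4701, -0.3145, 0.0251]
orientation: [[-0.008, 1.0, -0.001], [1.0, 0.008, 0.001], [0.001, -0.001, -1.0]]
contact_force: [-0.0, 0.7, -0.1]
gripper_width: 0.0928
clock: 29.18
position: [0.4716, -0.3171, 0.0285]
orientation: [[-0.006, 1.0, 0.002], [1.0, 0.006, -0.002], [-0.002, 0.002, -1.0]]
contact_force: [-0.2, -0.5, 0.6]
gripper_width: 0.0775
clock: 29.6
position: [0.4706, -0.3165, 0.0269]
orientation: [[-0.006, 1.0, -0.0], [1.0, 0.006, -0.0], [-0.0, -0.0, -1.0]]
contact_force: [0.7, -0.1, 0.6]
gripper_width: 0.0445
clock: 29.85
position: [0.4706, -0.3165, 0.0268]
orientation: [[-0.006, 1.0, -0.0], [1.0, 0.006, 0.0], [0.0, -0.0, -1.0]]
contact_force: [-0.6, 0.7, 0.8]
gripper_width: 0.0366
```

```bash
python3 -m inch '[{"rx":0,"ry":0,"rz":0,"dx":0,"dy":0,"dz":0,"hand":0},{"rx":0,"ry":0,"rz":0,"dx":0,"dy":0,"dz":0,"hand":0},{"rx":0,"ry":0,"rz":0,"dx":0,"dy":0,"dz":0,"hand":0},{"rx":0,"ry":0,"rz":0,"dx":0,"dy":0,"dz":0,"hand":0},{"rx":0,"ry":0,"rz":0,"dx":0,"dy":0,"dz":0,"hand":0}]' 20
python3 -m inch '[{"rx":0,"ry":0,"rz":0,"dx":0,"dy":0,"dz":-0.2,"hand":0},{"rx":0,"ry":0,"rz":0,"dx":0,"dy":0,"dz":-0.5,"hand":0},{"rx":0,"ry":0,"rz":0,"dx":0,"dy":0,"dz":-0.8,"hand":0},{"rx":0,"ry":0,"rz":0,"dx":0,"dy":0,"dz":-1,"hand":0},{"rx":0,"ry":0,"rz":0,"dx":0,"dy":0,"dz":-1,"hand":0}]'
python3 - <<'E'
from h import *
t=imaging.capture("scene");x=cv2.resize(t["image"][100:220,200:320,::-1],None,fx=5,fy=5,interpolation=cv2.INTER_CUBIC);cv2.imwrite("pics/s4.png",x)
E
```

```text
clock: 30.27
position: [0.4706, -0.3165, 0.0268]
orientation: [[-0.006, 1.0, -0.0], [1.0, 0.006, 0.0], [0.0, -0.0, -1.0]]
contact_force: [-0.1, -0.2, 0.7]
gripper_width: 0.0363
clock: 30.68
position: [0.4718, -0.3174, 0.0541]
orientation: [[-0.006, 1.0, 0.003], [1.0, 0.006, -0.002], [-0.002, 0.003, -1.0]]
contact_force: [-0.9, -0.6, -0.6]
gripper_width: 0.0359
```

View pics/s4.png

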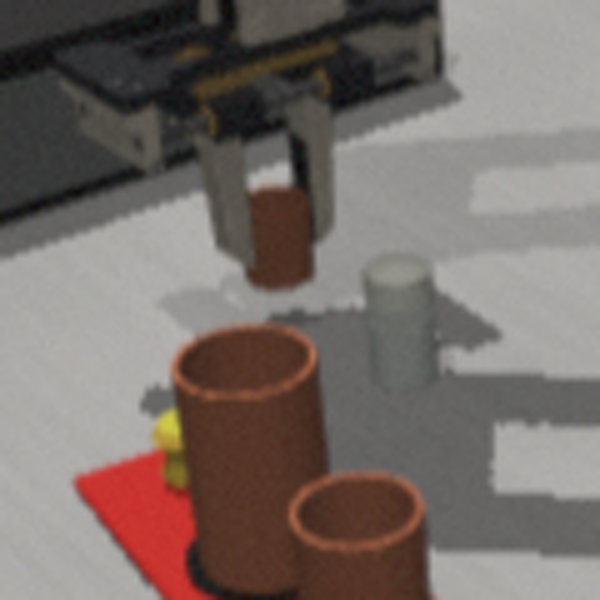

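The tiny cup is lifted upright (crop (280,237)). On to pad 1.

```bash
python3 -m inch '[{"rx":0,"ry":0,"rz":0,"dx":0,"dy":0,"dz":-0.7,"hand":0},{"rx":0,"ry":0,"rz":0,"dx":0,"dy":0,"dz":-1.8,"hand":0},{"rx":0,"ry":0,"rz":0,"dx":0,"dy":0,"dz":-2.9,"hand":0},{"rx":0,"ry":0,"rz":0,"dx":0,"dy":0,"dz":-4,"hand":0},{"rx":0,"ry":0,"rz":0,"dx":0,"dy":0,"dz":-4.6,"hand":0}]'
python3 -m inch '[{"rx":0,"ry":0,"rz":0,"dx":1.1,"dy":0.4,"dz":0,"hand":0},{"rx":0,"ry":0,"rz":0,"dx":2.4,"dy":0.8,"dz":0,"hand":0},{"rx":0,"ry":0,"rz":0,"dx":3.7,"dy":1.2,"dz":0,"hand":0},{"rx":0,"ry":0,"rz":0,"dx":5,"dy":1.7,"dz":0,"hand":0},{"rx":0,"ry":0,"rz":0,"dx":6.3,"dy":2.2,"dz":0,"hand":0}]'
python3 -m inch '[{"rx":0,"ry":0,"rz":0,"dx":1.3,"dy":0.5,"dz":0,"hand":0},{"rx":0,"ry":0,"rz":0,"dx":2.6,"dy":1,"dz":0,"hand":0},{"rx":0,"ry":0,"rz":0,"dx":3.9,"dy":1.4,"dz":0,"hand":0},{"rx":0,"ry":0,"rz":0,"dx":5.2,"dy":1.9,"dz":0,"hand":0},{"rx":0,"ry":0,"rz":0,"dx":6.5,"dy":2.4,"dz":0,"hand":0}]'
python3 -m inch '[{"rx":0,"ry":0,"rz":0,"dx":1.4,"dy":0.5,"dz":0,"hand":0},{"rx":0,"ry":0,"rz":0,"dx":2.8,"dy":1,"dz":0,"hand":0},{"rx":0,"ry":0,"rz":0,"dx":4.2,"dy":1.4,"dz":0,"hand":0},{"rx":0,"ry":0,"rz":0,"dx":5.6,"dy":1.9,"dz":0,"hand":0},{"rx":0,"ry":0,"rz":0,"dx":6.78,"dy":2.27,"dz":0,"hand":0}]'
python3 -m inch '[{"rx":0,"ry":0,"rz":0,"dx":0,"dy":0,"dz":0,"hand":0},{"rx":0,"ry":0,"rz":0,"dx":0,"dy":0,"dz":0,"hand":0},{"rx":0,"ry":0,"rz":0,"dx":0,"dy":0,"dz":0,"hand":0},{"rx":0,"ry":0,"rz":0,"dx":0,"dy":0,"dz":0,"hand":0}]'
```

```text
clock: 31.15
position: [0.4716, -0.3172, 0.1704]
orientation: [[-0.006, 1.0, 0.003], [1.0, 0.006, -0.002], [-0.002, 0.003, -1.0]]
contact_force: [1.5, -0.2, -0.7]
gripper_width: 0.0358
clock: 31.57
position: [0.5247, -0.1572, 0.1667]
orientation: [[-0.005, 1.0, -0.0], [1.0, 0.005, 0.0], [0.0, -0.0, -1.0]]
contact_force: [0.6, 0.5, -1.3]
gripper_width: 0.036
clock: 31.98
position: [0.5838, 0.006, 0.1666]
orientation: [[-0.006, 1.0, -0.0], [1.0, 0.006, -0.0], [0.0, -0.0, -1.0]]
contact_force: [1.6, -0.2, -0.6]
gripper_width: 0.0366
clock: 32.4
position: [0.6396, 0.1766, 0.1664]
orientation: [[-0.007, 1.0, -0.0], [1.0, 0.007, 0.0], [0.0, -0.0, -1.0]]
contact_force: [0.1, -0.9, -1.2]
gripper_width: 0.0363
clock: 32.73
position: [0.6392, 0.1729, 0.1666]
orientation: [[-0.005, 1.0, -0.001], [1.0, 0.005, -0.001], [-0.001, -0.001, -1.0]]
contact_force: [0.7, -0.4, -1.2]
gripper_width: 0.0364
```

```bash
python3 -m inch '[{"rx":0,"ry":0,"rz":0,"dx":0,"dy":0.12,"dz":0.9,"hand":0},{"rx":0,"ry":0,"rz":0,"dx":0,"dy":0.12,"dz":2.1,"hand":0},{"rx":0,"ry":0,"rz":0,"dx":0,"dy":0.12,"dz":3.3,"hand":0},{"rx":0,"ry":0,"rz":0,"dx":0,"dy":0.12,"dz":4.2,"hand":0},{"rx":0,"ry":0,"rz":0,"dx":0,"dy":0.12,"dz":4.7,"hand":0}]'
python3 -m inch '[{"rx":0,"ry":0,"rz":0,"dx":0,"dy":0,"dz":0,"hand":0},{"rx":0,"ry":0,"rz":0,"dx":0,"dy":0,"dz":0,"hand":0},{"rx":0,"ry":0,"rz":0,"dx":0,"dy":0,"dz":0.06,"hand":0},{"rx":0,"ry":0,"rz":0,"dx":0,"dy":0,"dz":0.12,"hand":0},{"rx":0,"ry":0,"rz":0,"dx":0,"dy":0,"dz":0.18,"hand":0}]'
python3 -m inch '[{"rx":0,"ry":0,"rz":0,"dx":0,"dy":0,"dz":0,"hand":0},{"rx":0,"ry":0,"rz":0,"dx":0,"dy":0,"dz":0.02,"hand":0},{"rx":0,"ry":0,"rz":0,"dx":0,"dy":0,"dz":0.04,"hand":0},{"rx":0,"ry":0,"rz":0,"dx":0,"dy":0,"dz":0.04,"hand":0},{"rx":0,"ry":0,"rz":0,"dx":0,"dy":0,"dz":0.04,"hand":0}]'
```

```text
clock: 33.15
position: [0.6402, 0.172, 0.0456]
orientation: [[-0.004, 1.0, -0.005], [1.0, 0.004, -0.001], [-0.001, -0.005, -1.0]]
contact_force: [-0.3, -0.5, -1.3]
gripper_width: 0.0363
clock: 33.57
position: [0.6439, 0.1743, 0.047]
orientation: [[-0.006, 1.0, 0.003], [1.0, 0.006, 0.001], [0.001, 0.003, -1.0]]
contact_force: [-0.3, 0.3, -0.4]
gripper_width: 0.0364
clock: 33.98
position: [0.6424, 0.1741, 0.0439]
orientation: [[-0.006, 1.0, -0.0], [1.0, 0.006, 0.0], [0.0, -0.0, -1.0]]
contact_force: [-0.4, -0.4, -1.0]
gripper_width: 0.0363
```

```bash
python3 -m inch '[{"rx":0,"ry":0,"rz":0,"dx":-0.04,"dy":0,"dz":0.05,"hand":0},{"rx":0,"ry":0,"rz":0,"dx":-0.04,"dy":0,"dz":0.1,"hand":0},{"rx":0,"ry":0,"rz":0,"dx":-0.04,"dy":0,"dz":0.14,"hand":0},{"rx":0,"ry":0,"rz":0,"dx":-0.04,"dy":0,"dz":0.14,"hand":0},{"rx":0,"ry":0,"rz":0,"dx":-0.04,"dy":0,"dz":0.14,"hand":0}]'
python3 -m inch '[{"rx":0,"ry":0,"rz":0,"dx":0,"dy":0,"dz":0.01,"hand":0},{"rx":0,"ry":0,"rz":0,"dx":0,"dy":0,"dz":0.02,"hand":0},{"rx":0,"ry":0,"rz":0,"dx":0,"dy":0,"dz":0.03,"hand":0},{"rx":0,"ry":0,"rz":0,"dx":0,"dy":0,"dz":0.03,"hand":0}]'
```

```text
clock: 34.4
position: [0.6423, 0.173, 0.0402]
orientation: [[-0.006, 1.0, -0.0], [1.0, 0.006, -0.0], [-0.0, -0.0, -1.0]]
contact_force: [-0.1, -0.8, -0.5]
gripper_width: 0.0361
clock: 34.73
position: [0.6425, 0.1731, 0.0399]
orientation: [[-0.006, 1.0, 0.0], [1.0, 0.006, -0.0], [-0.0, 0.0, -1.0]]
contact_force: [-1.1, -0.9, 1.2]
gripper_width: 0.0363
```

```bash
python3 -m inch '[{"rx":0,"ry":0,"rz":0,"dx":0,"dy":0,"dz":0.01,"hand":0},{"rx":0,"ry":0,"rz":0,"dx":0,"dy":0,"dz":0.02,"hand":0},{"rx":0,"ry":0,"rz":0,"dx":0,"dy":0,"dz":0.02,"hand":0}]'
python3 -m inch '[{"rx":0,"ry":0,"rz":0,"dx":0,"dy":0,"dz":-0.03,"hand":0.45},{"rx":0,"ry":0,"rz":0,"dx":0,"dy":0,"dz":-0.03,"hand":0.55},{"rx":0,"ry":0,"rz":0,"dx":0,"dy":0,"dz":-0.03,"hand":1},{"rx":0,"ry":0,"rz":0,"dx":0,"dy":0,"dz":-0.03,"hand":1},{"rx":0,"ry":0,"rz":0,"dx":0,"dy":0,"dz":-0.03,"hand":1}]'
python3 -m inch '[{"rx":0,"ry":0,"rz":0,"dx":0,"dy":0,"dz":0,"hand":1},{"rx":0,"ry":0,"rz":0,"dx":0,"dy":0,"dz":-1,"hand":1},{"rx":0,"ry":0,"rz":0,"dx":0,"dy":0,"dz":-2.2,"hand":1},{"rx":0,"ry":0,"rz":0,"dx":0,"dy":0,"dz":-3.5,"hand":1},{"rx":0,"ry":0,"rz":0,"dx":0,"dy":0,"dz":-5,"hand":1}]'
python3 -m inch '[{"rx":0,"ry":0,"rz":0,"dx":1,"dy":-1,"dz":0,"hand":1},{"rx":0,"ry":0,"rz":0,"dx":2,"dy":-2,"dz":0,"hand":1},{"rx":0,"ry":0,"rz":0,"dx":3,"dy":-3,"dz":0,"hand":1},{"rx":0,"ry":0,"rz":0,"dx":4,"dy":-4,"dz":0,"hand":1},{"rx":0,"ry":0,"rz":0,"dx":5,"dy":-5,"dz":0,"hand":1}]'
python3 -m inch '[{"rx":0,"ry":0,"rz":0,"dx":1,"dy":-1,"dz":0,"hand":1},{"rx":0,"ry":0,"rz":0,"dx":2,"dy":-2,"dz":0,"hand":1},{"rx":0,"ry":0,"rz":0,"dx":3,"dy":-3,"dz":0,"hand":1},{"rx":0,"ry":0,"rz":0,"dx":3,"dy":-3,"dz":0,"hand":1},{"rx":0,"ry":0,"rz":0,"dx":3,"dy":-3,"dz":0,"hand":1}]'
python3 - <<'E'
from h import *
t=imaging.capture("top");s=imaging.capture("scene")
a=cv2.resize(t["image"][120:220,190:450,::-1],None,fx=3,fy=3,interpolation=cv2.INTER_CUBIC)
cv2.imwrite("pics/end_t.png",a); cv2.imwrite("pics/end_s.png",s["image"][:,:,::-1])
for roi,R,z in(((362,145,46,55),.031,.115),((322,142,37,50),.027,.095),((281,138,40,50),.023,.076),((240,135,42,46),.019,.058)):
    b,f,g=check(t,roi,R,z); print(b,f[0].round(4),g[0].round(4),round(g[1],4))
E
```

```text
clock: 34.98
position: [0.6425, 0.1731, 0.0399]
orientation: [[-0.006, 1.0, 0.0], [1.0, 0.006, 0.0], [0.0, 0.0, -1.0]]
contact_force: [-3.4, -0.1, 5.0]
gripper_width: 0.0363
clock: 35.4
position: [0.6424, 0.173, 0.0397]
orientation: [[-0.006, 1.0, -0.0], [1.0, 0.006, -0.0], [-0.0, -0.0, -1.0]]
contact_force: [0.9, -0.0, 0.1]
gripper_width: 0.0637
clock: 35.82
position: [0.6412, 0.1728, 0.1644]
orientation: [[-0.006, 1.0, -0.003], [1.0, 0.006, -0.001], [-0.001, -0.003, -1.0]]
contact_force: [0.7, 0.1, 1.0]
gripper_width: 0.0922
clock: 36.23
position: [0.5155, 0.2981, 0.165]
orientation: [[-0.006, 1.0, 0.0], [1.0, 0.006, 0.0], [0.0, 0.0, -1.0]]
contact_force: [0.3, 1.0, -0.0]
gripper_width: 0.0931
clock: 36.65
position: [0.44, 0.3731, 0.165]
orientation: [[-0.009, 1.0, 0.0], [1.0, 0.009, 0.0], [0.0, 0.0, -1.0]]
contact_force: [0.2, -0.1, -0.1]
gripper_width: 0.0928
(367, 154, 34, 39) [ 0.6055 -0.1241  0.0304] [ 0.6059 -0.1244] 0.0004
(329, 151, 24, 33) [ 0.6158 -0.0263  0.0277] [ 0.618  -0.0259] 0.0014
(288, 148, 21, 27) [0.6276 0.0742 0.024 ] [0.63   0.0745] 0.0014
(249, 145, 20, 22) [0.6395 0.1712 0.0207] [0.6421 0.1723] 0.0021
```

View pics/end_t.png

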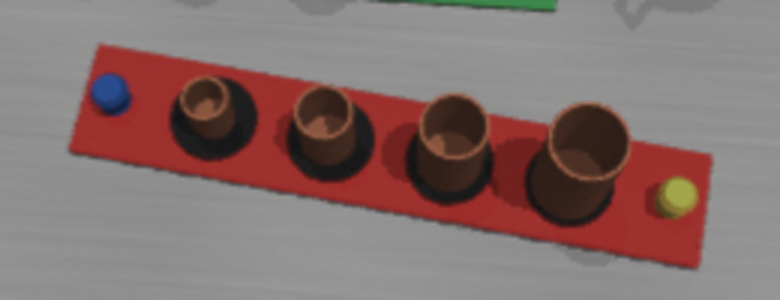

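View pics/end_s.png

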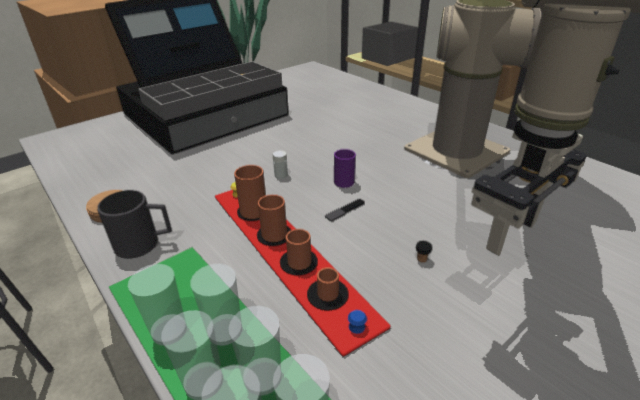

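All four cups stand upright on their pads in the right order, and the arm is well clear. I'll let the arm settle and hand in.

```bash
python3 -m inch '[{"rx":0,"ry":0,"rz":0,"dx":0,"dy":0,"dz":0,"hand":1},{"rx":0,"ry":0,"rz":0,"dx":0,"dy":0,"dz":0,"hand":1},{"rx":0,"ry":0,"rz":0,"dx":0,"dy":0,"dz":0,"hand":1}]'; python3 -c "
from bench import env
print(env.close_job())"
```

```text
clock: 37.0
position: [0.4421, 0.371, 0.1648]
orientation: [[-0.004, 1.0, 0.0], [1.0, 0.004, -0.0], [-0.0, 0.0, -1.0]]
contact_force: [0.4, -1.1, -0.3]
gripper_width: 0.0928
the job is handed in; nothing more can be done
None
```

All four copper cups stand upright on the pads in size order: large on pad 4 by the yellow knob, then medium, small, and tiny on pad 1 by the blue knob. Each was lowered in sub-millimetre steps until the wrist force rose (5–9 N), then let go. The job was handed in at 37 s, with the gripper open and well clear.

- **Centring:** in the last top picture the known-radius rim circles lie about 0.2–1.6 mm from the pad centres. The fits with the radius left free were noisier, up to about 2.6 mm off for medium, small and tiny. The two cameras differ by 1–2.5 mm, so I used their average for the pad positions.
- **Tiny cup's grip:** the gripper read about 36 mm on the 38 mm cup, and a rough base estimate from the scene camera put it about 8 mm off. I let go and re-measured it in both views, and they agreed with the original position to within 2 mm. I gripped it again with less force and it still read 36 mm; it lifted straight and was placed normally. I put the reading down to pad compliance but did not confirm that.
- **Not checked:** I took no picture after handing in. The last one was about 0.4 s before.

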